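# Prop the guard of the food warmer and turn its knob up

## Task

The food warmer's thermostat knob sits under a yellow-rimmed clear flip guard that always falls shut. Lift the guard with the loose blue prop, drop the prop's front foot fully into the slot of the brass catch so that the guard stays propped open by itself, then turn the black knob clockwise right up to its end stop, and leave everything so. Work gently, without ramming the prop into the console or its guard, and leave the mug, jar and bottle where they are.

Things in the scene. Friction and masses are not known exactly. Their poses are not given: they have to be found in the camera images.
- console: Grey fixed console, front part of a steel food warmer. Origin at table height under the guard's hinge, half-way across; x points away from the console's front, y left seen from the front, z up. Level top panel 113 mm above the table, front edge at x = -124 mm, sides at y = -115 and 115 mm. The warmer behind it (x over 22 mm) is 115 to 146 mm high.
- catch_zone (a point): On the panel, mid of the brass catch's setting range (x -50, y 60 mm of the console), same axes. Catch, 50 mm wide in y, front to back: ridge 7 mm high and 16 mm thick, slot 16 mm long floored by the panel, wall 30 mm high. It is clamped firmly, its slot's centre anywhere within 12 mm in x of this point: not measured, find it by feel; the wall's face is 8 mm behind the slot's centre.
- hinge_mid (a point): Middle of the guard's hinge axis, which runs along the console's y, 52 mm above the panel.
- cover (a joint): Angle of the flip guard, rad: 0 shut (level), grows as its front edge rises, stop at 1.54. Plate 158 mm (hinge to free edge) by 200 mm by 5 mm, underside in the plane of the hinge axis; shut, it overhangs the console's front by 34 mm, open at front and sides. About 0.15 kg and a weak closing spring: falls shut from any angle unless held; loads the prop with about 0.3 to 1.5 N.
- cover_edge (a point): Middle of the guard's free edge, underside.
- knob (a joint): Angle of the knob, rad: grows clockwise seen from above, end stop at 1.40 (pointer at the thick red mark); starts between 0 and 0.45. Friction 0.05 N m; stays where it is left.
- knob_grip (a point): Grip point of the black knob on its vertical axis, 37 mm above the panel, at x -88, y -42 mm of the console. The grip is a bar 38 mm long along this point's own x (which turns with the knob), 14 mm thick along its y, from 14 to 44 mm above the panel.
- prop_grip (a point): Centre of the black handle block of the loose blue prop (0.3 kg, 24 mm wide all along). Block: 20 mm along x, 24 mm along y (grip across y, from above), reaching 30 mm below and 20 mm above this point. x points along the prop from handle to nose, z up. The prop stands on two feet, undersides 52 mm below this point; base bar 10 to 22 mm above the undersides.
- prop_foot (a point): Centre of the underside of the prop's front foot, 100 mm along x from the handle's centre and 52 mm below it, same axes. Foot 12 mm long, 10 mm high; a like rear foot 54 mm behind it; the upright post, 12 mm thick, stands over the front foot.
- prop_nose (a point): Foremost point of the rounded nose (12 mm thick, top 6 mm above this point) that runs forward from the post's top: 31 mm ahead of the front foot's centre and 134 mm above its underside, same axes.
- prop: The loose blue prop as a whole; its origin is the same point as point prop_foot.
- mug_mid (a point): White mug, 80 mm across, 90 mm high, at its centre. Leave it alone.
- jar_mid (a point): Yellow jar, 64 mm across, 100 mm high, at its centre. Leave it alone.
- water_mid (a point): Green bottle, 66 mm across, 210 mm high, at its centre. Leave it alone.
Things that resemble listed ones, but are neither listed nor needed, are in the scene too. Of the things that look like the prop, take the one that is farthest to the robot's left at the start.

How it is judged:
By the outcome, as a careful person would: the job done as asked, in the order asked, and still so for the second after the job is handed in, with the robot touching nothing.
It also fails if it takes over 72 s, if anything falls off the work surface, if the arm or the gripper's body presses on something with over 40 N, if the wrist force passes 120 N, or if a joint passes its speed limit or range.

## Robot

A 7-joint arm with a two-finger parallel gripper is mounted at the origin on the work surface. World frame = base frame: x ahead of the robot, y to its left, z up, the work surface at z = 0. Lengths are in m, angles in rad, forces in N, time in s.
With the tool pointing down it reaches from about 0.425 to 0.925 m from the base axis. Payload 6.8 kg.
Tool frame: the origin (TCP) lies on the centre line of the jaws, within the pads' length; the fingertips stand 11 mm ahead of it and the grasp point (between the pads) lies 8 mm behind it; z points along the fingers, y is the direction in which the jaws open and shut (so a half turn about z gives the same grasp; the last joint's range is limited). The gripper opens to 85 mm and grips with 20 to 120 N. Pads are 22 mm wide; open, the fingers measure 114 mm over their backs; the gripper's body (76 mm by 85 mm) begins 54 mm behind the grasp point. The pads swing forward as they close: fully open they stand 13 mm farther back than shut.
Start: joints at [1.138, 0.477, 0.022, 1.555, -0.011, 1.109, -0.083], TCP at [0.215, -0.64, 0.242] pointing down, gripper open.
Joint ranges: [-2.96, 2.96], [-0.34, 2.1], [-1.41, 1.46], [0.24, 2.44], [-1.37, 4.51], [0.17, 1.92], [-2.96, 2.96]. Speed limits (rad/s): [2.39, 2.39, 3.14, 3.14, 3.14, 3.14, 3.14].

## Interface

Orientations are given as a rotation vector (axis times angle).
In Python, from bench import r gives the robot as it stands.
- The arm moves only by the tool send_rows, never from a script. Its argument "deltas" is a list of rows, each a list of 7 numbers: the opening, from 0 (shut) to 1 (fully open), then the shift along the tool's x, y, z as a fraction of full scale, then the turn, a rotation vector about the tool's x, y, z as a fraction of full scale. In form: [[hand, x, y, z, ax, ay, az], ...]. A call has 1 to 20 rows; each row is the pose to reach, as a shift and turn from the pose commanded when the call began, along the tool's axes at that moment, turning the shorter way round; what a row does not reach only later rows make up. Full scale, the value 1, is 150 mm for a shift and 180 degrees for a turn. A row lasts 1/12 s, in which the tool goes at most 41.7 mm and 7.16 degrees, less where a joint would pass 70% of its speed; a pose out of reach is approached as far as the arm can. A call with a number of a shift or a turn outside -1 to 1 is refused whole. A call with a gripper value outside its range is refused whole. The fingers move at their own pace and stop on an object; "squeeze" is the grip in N (left out, the last holds). Time passes only in rows, so rows that repeat a pose let the fingers close. It gives the time, the measured TCP pose, the force and the opening at its end, in the units of the state.
- r.get_obs(): the state, without advancing time (a new reading comes with each control period).
- r.grab_frame(name): name is "scene" or "side" or "wrist"; returns a dict with "pixels" (480x640x3 uint8, red, green, blue), "camera_matrix" (3x3 intrinsics, pixels), "rvec" (rotation vector, rad) and "tvec" (3), from world to camera coordinates, as OpenCV has them. Camera axes: x right, y down, z forward; pixel columns grow to the right and rows downward; lengths in m; the calibration is good to about 2 mm. A picture is of the moment at which its call begins. There is no depth.
- r.hand_in(): hands the job in, once; it reports no verdict.
The state is a dict: "clock": time; "joints": joint angles; "qvel": joint speeds; "tau": joint torques, N m; "tcp_pos": TCP position; "orientation": TCP orientation; "contact_force": force on the tool from outside, world axes, zero at the start; "moment": the same for the moment, N m; "grip_width": finger opening in m.
Only numpy, scipy, OpenCV 4.12 (cv2) and the standard library are available. Lean on these libraries where they do the work, as an engineer would, in place of code of your own. Each camera call takes 0.05 s, during which the arm holds its last target. There are 200 camera calls.

## Working session

There is one attempt and no reset: what is moved stays moved. The work goes in short steps, Python scripts to look and compute and a tool call to move; the robot and the scene stay as the last step left them, time stands still between calls to the robot, and variables do not carry over. Pictures are saved under pics/ and viewed, about 8 in all and at most 12, crops included, and the job is handed in when it is done.

Besides the shell and the picture viewer there is one more tool, called after "Call:" in YAML: its name, and indented under it one key for each argument. send_rows: Moves the arm, as the interface text tells. Shift numbers are shares of 150 mm and turn numbers shares of 180 degrees, none past 1 either way. Its arguments: {"type":"object","properties":{"deltas":{"type":"array","items":{"type":"array","items":{"type":"number"}}},"squeeze":{"type":"number"}},"required":["deltas"]}

```bash
mkdir -p pics
cat > h.py <<'E'
import numpy as np, cv2
from bench import r
from scipy.spatial.transform import Rotation as R
def shot(n,f):
    d=r.grab_frame(n); np.savez('pics/'+f+'.npz',**{k:np.array(v) for k,v in d.items()})
    cv2.imwrite('pics/'+f+'.png',cv2.cvtColor(d['pixels'],cv2.COLOR_RGB2BGR)); return d
def load(f): return dict(np.load('pics/'+f+'.npz'))
def ray(d,u,v):
    M=R.from_rotvec(np.ravel(d['rvec'])).as_matrix(); t=np.ravel(d['tvec'])
    w=M.T@(np.linalg.inv(d['camera_matrix'])@np.array([u,v,1.])); return -M.T@t, w/np.linalg.norm(w)
def onz(d,u,v,z):
    o,w=ray(d,u,v); return o+w*(z-o[2])/w[2]
def two(d1,p1,d2,p2):
    o1,a=ray(d1,*p1);o2,b=ray(d2,*p2)
    s=np.linalg.lstsq(np.c_[a,-b],o2-o1,rcond=None)[0]
    x,y=o1+a*s[0],o2+b*s[1]; return (x+y)/2,np.linalg.norm(x-y)
def proj(d,P):
    return cv2.projectPoints(np.array(P,float).reshape(-1,3),np.ravel(d['rvec']),np.ravel(d['tvec']),d['camera_matrix'],None)[0].reshape(-1,2)
E
python3 - <<'E'
from h import *
a=shot('scene','s0');b=shot('side','d0');c=shot('wrist','w0')
o=r.get_obs();print(o)
for d in(a,b,c):print(ray(d,320,240))
E
```

```text
{'clock': 0.15, 'joints': array([ 1.13792819,  0.47762969,  0.02235606,  1.55621701, -0.011527  ,
        1.10930205, -0.08311451]), 'qvel': array([-0.0004773 , -0.00252492,  0.00022328, -0.00157105, -0.00049593,
        0.00030362,  0.00023503]), 'tau': array([ 2.38599692e-03, -5.96920180e+01,  1.61000624e+00, -2.81485426e+01,
        1.25961154e-02,  6.56645978e-03, -1.30793245e-05]), 'tcp_pos': array([ 0.21524066, -0.63929547,  0.24153927]), 'orientation': array([-3.09889241e+00, -5.07653803e-01,  4.87078408e-04]), 'contact_force': array([-0.02533952, -0.2013155 ,  1.25340041]), 'moment': array([ 0.03593966,  0.00244716, -0.0292611 ]), 'grip_width': 0.08554636566969187}
(array([ 1.26157695, -0.23702182,  0.94515453]), array([-0.6524582 ,  0.22869955, -0.72249209]))
(array([0.10084731, 0.84428836, 1.01601795]), array([ 0.30533162, -0.64850021, -0.69729483]))
(array([ 0.28561086, -0.61728835,  0.37216482]), array([-0.27087179, -0.10639853, -0.95671721]))
```

View pics/s0.png

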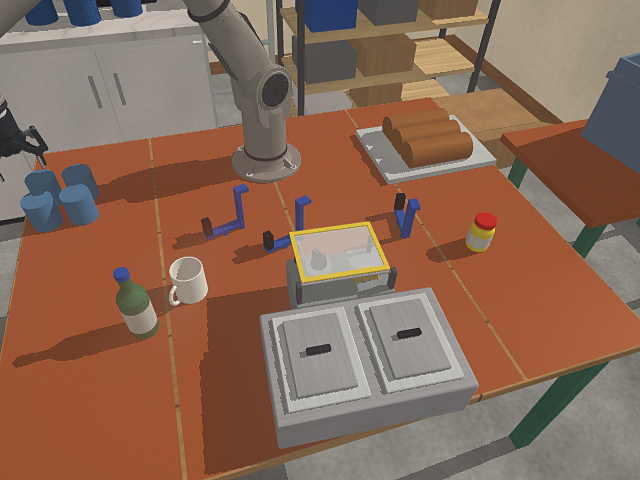

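View pics/d0.png

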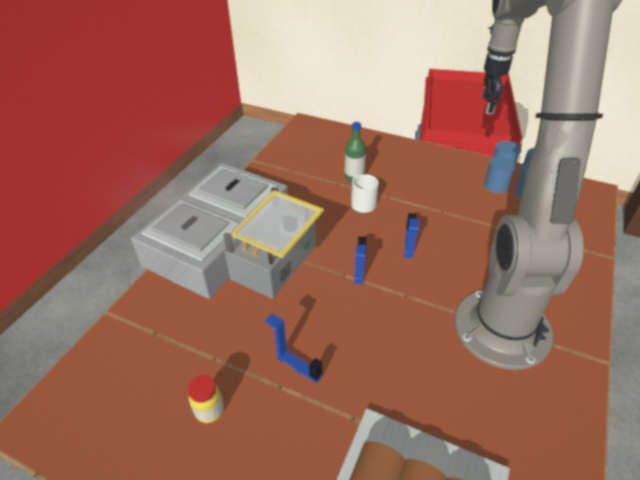

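The scene view shows the console with its yellow rim at about (340,250). The prop look-alikes are A (230,215), B (290,230) and C (405,215). In this view the image's right is +y, the robot's left, so I take C; in the side view it is at (293,350). The knob is near (318,258), under the guard.

Run:
```python
from h import *
a=load('s0');b=load('d0')
def crop(d,u0,v0,w,h,k):
    im=cv2.cvtColor(d['pixels'],cv2.COLOR_RGB2BGR)[v0:v0+h,u0:u0+w]
    return cv2.resize(im,None,fx=k,fy=k,interpolation=cv2.INTER_CUBIC)
def pad(x,w,h):
    o=np.zeros((h,w,3),np.uint8);o[:x.shape[0],:x.shape[1]]=x;return o
r1=np.hstack([pad(crop(a,380,185,60,60,5),300,300),pad(crop(a,280,215,125,100,3),500,300)])
r2=np.hstack([pad(crop(b,260,310,75,75,4),300,300),pad(crop(b,215,185,120,115,4)[:,:],500,300)[:300]]) if 0 else np.hstack([pad(crop(b,260,310,75,75,4),300,300),pad(crop(b,215,188,125,75,4),500,300)])
cv2.imwrite('pics/c1.png',np.vstack([r1,r2]))
for n,d in(('s',a),('d',b)):
    hsv=cv2.cvtColor(d['pixels'],cv2.COLOR_RGB2HSV)
    for nm,lo,hi in(('yel',(22,150,120),(34,255,255)),('blue',(112,120,60),(125,255,255))):
        m=cv2.inRange(hsv,lo,hi)
        for c in cv2.findContours(m,0,2)[0]:
            if cv2.contourArea(c)>60:
                print(n,nm,cv2.contourArea(c),cv2.boundingRect(c),cv2.approxPolyDP(c,3,True).reshape(-1,2).tolist())
```

```text
s yel 180.0 (470, 222, 25, 17) [[470, 229], [481, 238], [494, 232], [494, 228], [481, 230], [473, 222]]
s yel 4242.0 (289, 222, 101, 61) [[369, 222], [289, 232], [301, 281], [389, 269]]
s blue 136.0 (113, 267, 17, 15) [[120, 267], [113, 272], [118, 281], [115, 278], [123, 276], [124, 281], [129, 274]]
s blue 144.0 (264, 235, 27, 18) [[289, 237], [274, 241], [274, 248], [269, 251], [264, 248], [268, 252], [284, 248]]
s blue 85.5 (394, 208, 11, 22) [[394, 208], [400, 229], [404, 215]]
s blue 101.0 (401, 200, 19, 38) [[417, 200], [409, 200], [415, 209], [408, 234], [403, 236], [401, 231], [401, 237], [409, 235], [414, 211], [419, 209]]
s blue 127.0 (296, 196, 15, 34) [[305, 196], [296, 200], [300, 204], [297, 229], [296, 203], [296, 229], [302, 229], [302, 206], [310, 202]]
s blue 62.0 (233, 184, 16, 9) [[248, 189], [244, 184], [233, 188], [244, 189], [243, 192]]
s blue 399.5 (305, 0, 46, 32) [[305, 0], [305, 23], [310, 30], [339, 29], [333, 29], [334, 26], [350, 21], [347, 12], [348, 19], [344, 21], [343, 15], [338, 14], [335, 26], [334, 20], [329, 23], [328, 14], [329, 19], [324, 19], [327, 12], [320, 18], [324, 18], [323, 22], [327, 19], [328, 24], [319, 23], [319, 15], [314, 16], [321, 12], [315, 11], [314, 15], [313, 11], [305, 11], [314, 5], [319, 8]]
```

View pics/c1.png

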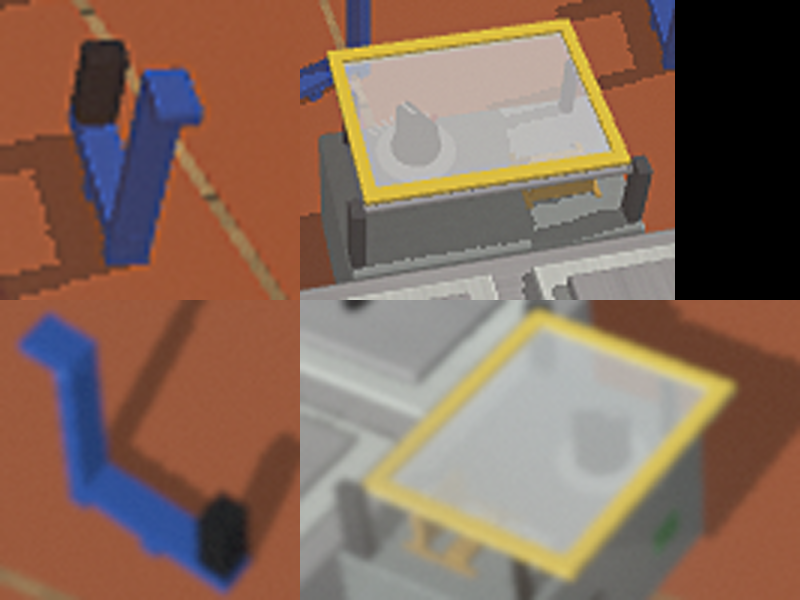

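C shows the black handle at scene (401,200) and side (316,366), the nose pointing away from the robot at scene (415,208), and the post foot at scene (405,237). The guard rim corners are sharp in both views, and the brass catch sits at the +y side.

Run:
```python
from h import *
np.set_printoptions(precision=4,suppress=True)
a=load('s0');b=load('d0')
S=dict(fl=(369,222),fr=(289,232),hr=(301,281),hl=(389,269))
D=dict(fl=(282.5,257.5),fr=(323.7,209.7),hr=(273.7,191.7),hl=(232.5,234.7))
G={}
for k in S: G[k],e=two(a,S[k],b,D[k]); print(k,G[k],e,'z.17 s',onz(a,*S[k],.17)[:2],'d',onz(b,*D[k],.17)[:2])
for d,P in((a,S),(b,D)):
    q={k:onz(d,*P[k],.17)[:2] for k in P}
    x=(q['hr']+q['hl'])/2-(q['fr']+q['fl'])/2; y=(q['hl']+q['fl'])/2-(q['hr']+q['fr'])/2
    print('len',np.linalg.norm(x),'yaw',np.degrees(np.arctan2(x[1],x[0])),'wid',np.linalg.norm(y),'yaw',np.degrees(np.arctan2(-y[0],y[1])),'mid',sum(q.values())/4)
print('handle top (z.072)',onz(a,400.6,195.5,.072),onz(b,315.7,361,.072))
for u in(401.4,409.4):print('foot front bottom z0',onz(a,u,237.4,0))
print('nose top z.14',[onz(a,380+x/5,185+y/5,.140)[:2] for x,y in((147,72),(185,70),(196,97),(158,97))],[onz(b,260+x/4,310+y/4,.14)[:2] for x,y in((50,18),(95,45),(65,68),(22,50))])
```

```text
fl [0.5312 0.1445 0.1644] 0.00021742249487943628 z.17 s [0.5366 0.1418] d [0.5283 0.149 ]
fr [ 0.5123 -0.0542  0.1667] 0.0011788497584846965 z.17 s [ 0.5161 -0.0546] d [ 0.5105 -0.0514]
hr [ 0.6682 -0.0668  0.1697] 0.0035802993914244084 z.17 s [ 0.6669 -0.068 ] d [ 0.6688 -0.0646]
hl [0.6843 0.129  0.1665] 0.003978978150258752 z.17 s [0.6885 0.1286] d [0.6808 0.1303]
len 0.15192586263330554 yaw -5.009865835952184 wid 0.19766179360824965 yaw -6.117413606977665 mid [0.602  0.0369]
len 0.15617961206280484 yaw -5.87255459254108 wid 0.19820407219505606 yaw -4.316340722654903 mid [0.5971 0.0408]
handle top (z.072) [0.3664 0.3204 0.072 ] [0.3628 0.3186 0.072 ]
foot front bottom z0 [ 0.4629  0.2912 -0.    ]
foot front bottom z0 [0.4693 0.3135 0.    ]
nose top z.14 [array([0.4572, 0.2931]), array([0.4613, 0.3135]), array([0.4826, 0.3095]), array([0.4771, 0.2901])] [array([0.4816, 0.2891]), array([0.4502, 0.2951]), array([0.4579, 0.3154]), array([0.4852, 0.3146])]
```

```bash
cat >> h.py <<'E'
np.set_printoptions(precision=4,suppress=True)
CY=np.radians(-5.3); HM=np.array([.677,.0315])   # console yaw, hinge mid xy
def con(x,y,z):  # console mm -> world m
    c,s=np.cos(CY),np.sin(CY); return np.array([HM[0]+(c*x-s*y)/1e3,HM[1]+(s*x+c*y)/1e3,z/1e3])
def icon(P):
    c,s=np.cos(CY),np.sin(CY); d=(np.array(P[:2])-HM)*1e3; return np.array([c*d[0]+s*d[1],-s*d[0]+c*d[1],P[2]*1e3])
def down(psi): p=np.radians(psi); return R.from_matrix(np.array([[np.cos(p),np.sin(p),0],[np.sin(p),-np.cos(p),0],[0,0,-1]]))
def cur(): o=r.get_obs(); return np.array(o['tcp_pos']),R.from_rotvec(o['orientation']),o
def plan(wps,p=None,q=None):
    if p is None: p,q,_=cur()
    for P,Q in wps:
        d=q.inv().apply(np.array(P)-p)/.15; a=(q.inv()*Q).as_rotvec()/np.pi
        print(np.round(np.r_[d,a],3).tolist(),'rows',int(np.ceil(max(np.linalg.norm(d)*150/41.7,np.linalg.norm(a)*180/7.16)))); p,q=np.array(P),Q
E
python3 - <<'E'
from h import *
w=[(.30,-.53,.30),(.39,-.41,.30),(.45,-.28,.30),(.49,-.14,.30),(.49,.01,.30),(.46,.15,.30),(.41,.26,.27),(.3646,.3195,.18)]
yaw=np.linspace(18.6,170.2,9)[1:]
plan([(p,down(y)) for p,y in zip(w,yaw)])
E
```

```text
[0.768, -0.511, -0.389, -0.0, -0.0, -0.105] rows 4
[0.963, -0.269, 0.0, 0.0, 0.0, -0.105] rows 4
[0.943, -0.145, 0.0, 0.0, 0.0, -0.105] rows 4
[0.97, 0.024, 0.0, 0.0, 0.0, -0.105] rows 4
[0.997, 0.077, 0.0, 0.0, 0.0, -0.105] rows 4
[0.936, 0.186, 0.0, 0.0, 0.0, -0.105] rows 4
[0.767, 0.247, 0.2, 0.0, 0.0, -0.105] rows 3
[0.456, 0.202, 0.6, 0.0, 0.0, -0.105] rows 3
```

Call:
send_rows:
  deltas:
    - [1, 0.77, -0.51, -0.39, 0, 0, -0.105]
    - [1, 0.77, -0.51, -0.39, 0, 0, -0.105]
    - [1, 0.77, -0.51, -0.39, 0, 0, -0.105]
    - [1, 0.77, -0.51, -0.39, 0, 0, -0.105]
    - [1, 0.77, -0.51, -0.39, 0, 0, -0.105]
  squeeze: 60

```text
clock: 0.57
tcp_pos: [0.3066, -0.5261, 0.3035]
orientation: [2.968, 1.023, 0.007]
contact_force: [0.8, -0.9, 0.5]
grip_width: 0.0851
```

Call:
send_rows:
  deltas:
    - [1, 0.96, -0.27, 0, 0, 0, -0.105]
    - [1, 0.96, -0.27, 0, 0, 0, -0.105]
    - [1, 0.96, -0.27, 0, 0, 0, -0.105]
    - [1, 0.96, -0.27, 0, 0, 0, -0.105]
    - [1, 0.96, -0.27, 0, 0, 0, -0.105]

```text
clock: 0.98
tcp_pos: [0.3944, -0.4049, 0.3007]
orientation: [-2.76, -1.497, -0.004]
contact_force: [0.3, 0.0, -0.4]
grip_width: 0.0856
```

Call:
send_rows:
  deltas:
    - [1, 0.94, -0.145, 0, 0, 0, -0.105]
    - [1, 0.94, -0.145, 0, 0, 0, -0.105]
    - [1, 0.94, -0.145, 0, 0, 0, -0.105]
    - [1, 0.94, -0.145, 0, 0, 0, -0.105]
    - [1, 0.94, -0.145, 0, 0, 0, -0.105]

```text
clock: 1.4
tcp_pos: [0.452, -0.2766, 0.3008]
orientation: [-2.48, -1.928, -0.003]
contact_force: [-0.3, -0.5, -0.0]
grip_width: 0.0853
```

Tracking well.

Call:
send_rows:
  deltas:
    - [1, 0.97, 0.025, 0, 0, 0, -0.105]
    - [1, 0.97, 0.025, 0, 0, 0, -0.105]
    - [1, 0.97, 0.025, 0, 0, 0, -0.105]
    - [1, 0.97, 0.025, 0, 0, 0, -0.105]
    - [1, 0.97, 0.025, 0, 0, 0, -0.105]

```text
clock: 1.82
tcp_pos: [0.4916, -0.1371, 0.3009]
orientation: [-2.131, -2.308, -0.003]
contact_force: [0.0, -0.2, 0.1]
grip_width: 0.0853
```

Call:
send_rows:
  deltas:
    - [1, 0.995, 0.08, 0, 0, 0, -0.105]
    - [1, 0.995, 0.08, 0, 0, 0, -0.105]
    - [1, 0.995, 0.08, 0, 0, 0, -0.105]
    - [1, 0.995, 0.08, 0, 0, 0, -0.105]
    - [1, 0.995, 0.08, 0, 0, 0, -0.105]

```text
clock: 2.23
tcp_pos: [0.4914, 0.0126, 0.3011]
orientation: [-1.724, -2.626, -0.003]
contact_force: [0.5, 0.4, -0.9]
grip_width: 0.0853
```

Call:
send_rows:
  deltas:
    - [1, 0.935, 0.185, 0, 0, 0, -0.105]
    - [1, 0.935, 0.185, 0, 0, 0, -0.105]
    - [1, 0.935, 0.185, 0, 0, 0, -0.105]
    - [1, 0.935, 0.185, 0, 0, 0, -0.105]
    - [1, 0.935, 0.185, 0, 0, 0, -0.105]

```text
clock: 2.65
tcp_pos: [0.4614, 0.151, 0.301]
orientation: [-1.272, -2.872, -0.002]
contact_force: [-0.1, 0.5, -0.4]
grip_width: 0.0855
```

Call:
send_rows:
  deltas:
    - [1, 0.77, 0.25, 0.2, 0, 0, -0.105]
    - [1, 0.77, 0.25, 0.2, 0, 0, -0.105]
    - [1, 0.77, 0.25, 0.2, 0, 0, -0.105]
    - [1, 0.77, 0.25, 0.2, 0, 0, -0.105]
    - [1, 0.77, 0.25, 0.2, 0, 0, -0.105]

```text
clock: 3.07
tcp_pos: [0.4127, 0.2587, 0.27]
orientation: [-0.788, -3.04, 0.002]
contact_force: [-0.1, -0.7, 0.3]
grip_width: 0.0854
```

Call:
send_rows:
  deltas:
    - [1, 0.455, 0.2, 0.55, 0, 0, -0.105]
    - [1, 0.455, 0.2, 0.55, 0, 0, -0.105]
    - [1, 0.455, 0.2, 0.55, 0, 0, -0.105]
    - [1, 0.455, 0.2, 0.55, 0, 0, -0.105]
    - [1, 0.455, 0.2, 0.55, 0, 0, -0.105]
    - [1, 0.455, 0.2, 0.55, 0, 0, -0.105]

```text
clock: 3.57
tcp_pos: [0.3699, 0.3167, 0.1886]
orientation: [0.288, 3.127, -0.001]
contact_force: [0.5, -0.6, 0.7]
grip_width: 0.0856
```

Run:
```python
from h import *
p,q,o=cur();print(p,np.degrees(np.arctan2(*q.as_matrix()[[1,0],0])),o['joints'])
w=shot('wrist','w1')
print(proj(w,[(.3646,.3195,.072),(.46,.303,.0),(.4646,.302,.14)]))
```

```text
[0.3699 0.3167 0.1886] 169.47099532765816 [-0.0619  0.3717 -0.9267  2.0035  0.369   0.9419  0.209 ]
[[318.4615 226.8319]
 [318.4807 310.9288]
 [320.6866 435.5982]]
```

View pics/w1.png

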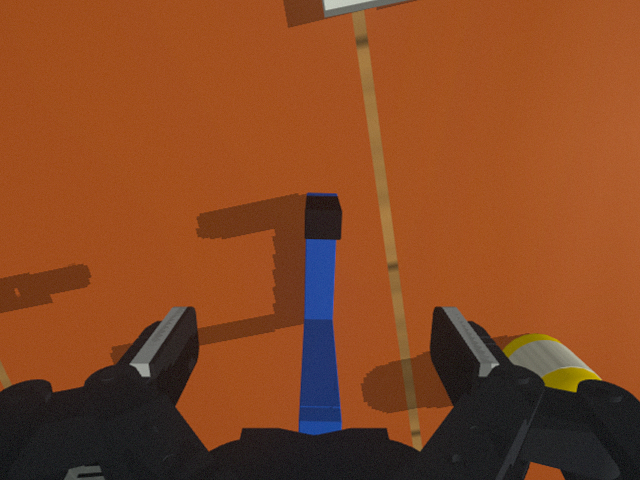

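The wrist view shows prop C squarely between the open jaws. The handle top is at about (323,224) and the nose at (320,420), close to what I predicted. The jar is at the right edge.

Run:
```python
from h import *
w=load('w1');a=load('s0');b=load('d0')
print('handle top',onz(w,323.5,224,.072),'corners',[onz(w,u,v,.072)[:2] for u,v in((306,209),(341,209),(305.5,240),(342,240))])
print('bar far end z.022',onz(w,304.5,318,.022),onz(w,333.5,318,.022),'nose top back edge',onz(w,300,407,.14),onz(w,342,407,.14))
print('jar top s',onz(a,486,219,.1),'d',onz(b,202,385,.1))
hsv=cv2.cvtColor(w['pixels'],cv2.COLOR_RGB2HSV)
m=cv2.inRange(hsv,(110,100,40),(128,255,255)); 
for v in(245,260,280,300,330,360,390): 
    x=np.where(m[v])[0]; print(v,x.min(),x.max(),end='; ')
```

```text
handle top [0.3633 0.323  0.072 ] corners [array([0.3516, 0.3138]), array([0.3556, 0.3357]), array([0.3718, 0.3096]), array([0.3761, 0.333 ])]
bar far end z.022 [0.4532 0.2922 0.022 ] [0.4575 0.3159 0.022 ] nose top back edge [0.4439 0.2943 0.14  ] [0.448  0.3167 0.14  ]
jar top s [0.5471 0.4848 0.1   ] d [0.5451 0.4828 0.1   ]
245 306 335; 260 306 334; 280 305 333; 300 305 332; 330 304 332; 360 302 335; 390 301 338;
```

Run:
```python
from h import *
plan([((.3633,.323,.10),down(169)),((.3633,.323,.045),down(169))])
```

```text
[0.052, 0.031, 0.593, -0.0, 0.001, 0.003] rows 3
[0.0, 0.0, 0.367, 0.0, 0.0, 0.0] rows 2
```

Call:
send_rows:
  deltas:
    - [1, 0.05, 0.03, 0.2, 0, 0, 0.003]
    - [1, 0.05, 0.03, 0.4, 0, 0, 0.003]
    - [1, 0.05, 0.03, 0.6, 0, 0, 0.003]
    - [1, 0.05, 0.03, 0.7, 0, 0, 0.003]
    - [1, 0.05, 0.03, 0.8, 0, 0, 0.003]
    - [1, 0.05, 0.03, 0.9, 0, 0, 0.003]
    - [1, 0.05, 0.03, 0.955, 0, 0, 0.003]
    - [1, 0.05, 0.03, 0.955, 0, 0, 0.003]

```text
clock: 4.28
tcp_pos: [0.3621, 0.323, 0.0444]
orientation: [0.299, 3.127, -0.002]
contact_force: [-0.0, -0.4, -0.1]
grip_width: 0.0854
```

Call:
send_rows:
  deltas:
    - [0, 0, 0, 0, 0, 0, 0]
    - [0, 0, 0, 0, 0, 0, 0]
    - [0, 0, 0, 0, 0, 0, 0]
    - [0, 0, 0, 0, 0, 0, 0]
    - [0, 0, 0, 0, 0, 0, 0]
    - [0, 0, 0, 0, 0, 0, 0]
    - [0, 0, 0, 0, 0, 0, 0]
    - [0, 0, 0, 0, 0, 0, 0]
    - [0, 0, 0, 0, 0, 0, 0]
    - [0, 0, 0, 0, 0, 0, 0]
    - [0, 0, 0, 0, 0, 0, 0]
    - [0, 0, 0, 0, 0, 0, 0]
  squeeze: 60

```text
clock: 5.28
tcp_pos: [0.3612, 0.3245, 0.0456]
orientation: [0.294, 3.127, -0.0]
contact_force: [-0.5, -1.8, 6.5]
grip_width: 0.0235
```

Run:
```python
from h import *
p,q,o=cur();print(p,q.as_matrix(),o['grip_width'],o['contact_force'],o['moment'])
```

```text
[0.3612 0.3245 0.0456] [[-0.9825  0.1863  0.001 ]
 [ 0.1863  0.9825 -0.0002]
 [-0.001  -0.     -1.    ]] 0.023469825797595406 [-0.5321 -1.8445  6.5194] [-0.4301 -0.0448 -0.0374]
```

Run:
```python
from h import *
a=load('s0');b=load('d0')
p,q,o=cur();print('tcp con',icon(p))
print('B nose top',icon(onz(a,303,201,.14)),icon(onz(b,362,239,.14)),'B handle top',icon(onz(a,268,235,.072)),icon(onz(b,362,244,.072)),'B foot',icon(onz(a,299,246,0)),icon(onz(b,360,282,0)))
T=down(180-5.3)
for x in(-243,-255): print(con(x,60,0),np.linalg.norm(con(x,60,0)))
plan([((p[0],p[1],.056),T),(con(-258,140,56),T),(con(-258,60,56),T),(con(-243,60,56),T)])
```

```text
tcp con [-341.502   262.5455   45.6262]
B nose top [-288.6092  -40.6315  140.    ] [-283.9269  -76.0445  140.    ] B handle top [-247.4651 -143.1117   72.    ] [-264.4058 -122.949    72.    ] B foot [-258.771   -57.4999    0.    ] [-296.315   -54.6533    0.    ]
[0.4406 0.1137 0.    ] 0.4550132366870531
[0.4286 0.1148 0.    ] 0.4437390481222436
[-0.0, -0.0, -0.069, -0.0, 0.0, -0.03] rows 1
[-0.557, -0.817, 0.0, 0.0, 0.0, 0.0] rows 4
[-0.0, -0.533, 0.0, 0.0, 0.0, 0.0] rows 2
[-0.1, -0.0, 0.0, 0.0, 0.0, 0.0] rows 1
```

Call:
send_rows:
  deltas:
    - [0, 0, 0, -0.035, 0, 0, 0]
    - [0, 0, 0, -0.07, 0, 0, -0.01]
    - [0, 0, 0, -0.07, 0, 0, -0.02]
    - [0, 0, 0, -0.07, 0, 0, -0.03]
    - [0, 0, 0, -0.07, 0, 0, -0.03]
    - [0, 0, 0, -0.07, 0, 0, -0.03]

```text
clock: 5.78
tcp_pos: [0.3606, 0.3241, 0.0555]
orientation: [-0.148, -3.138, 0.001]
contact_force: [-0.4, 0.2, -3.2]
grip_width: 0.0234
```

Call:
send_rows:
  deltas:
    - [0, -0.1, -0.15, 0, 0, 0, 0]
    - [0, -0.2, -0.3, 0, 0, 0, 0]
    - [0, -0.3, -0.45, 0, 0, 0, 0]
    - [0, -0.4, -0.6, 0, 0, 0, 0]
    - [0, -0.5, -0.75, 0, 0, 0, 0]
    - [0, -0.55, -0.82, 0, 0, 0, 0]
    - [0, -0.55, -0.82, 0, 0, 0, 0]
    - [0, -0.55, -0.82, 0, 0, 0, 0]

```text
clock: 6.45
tcp_pos: [0.4317, 0.1936, 0.0555]
orientation: [-0.15, -3.138, 0.0]
contact_force: [0.7, 0.0, -2.6]
grip_width: 0.0233
```

Run:
```python
from h import *
p,q,o=cur();print(icon(p),np.degrees(np.arctan2(*q.as_matrix()[[1,0],0])),o['contact_force'],o['grip_width'])
T=down(180-5.3)
plan([(con(-258,60,56),T),(con(-243,60,56),T)])
a=shot('scene','s2');b=shot('side','d2')
def crop(d,u0,v0,w,h,k):
    im=cv2.cvtColor(d['pixels'],cv2.COLOR_RGB2BGR)[v0:v0+h,u0:u0+w]
    return cv2.resize(im,None,fx=k,fy=k,interpolation=cv2.INTER_CUBIC)
cv2.imwrite('pics/c2.png',np.hstack([crop(a,270,140,160,180,2.5),crop(b,220,180,160,180,2.5)]))
```

```text
[-259.2274  138.7943   55.4591] 174.50920616143011 [ 0.7205  0.0368 -2.6235] 0.023327956477046177
[-0.01, -0.525, -0.004, -0.0, -0.0, -0.001] rows 2
[-0.1, -0.0, 0.0, 0.0, 0.0, 0.0] rows 1
```

View pics/c2.png

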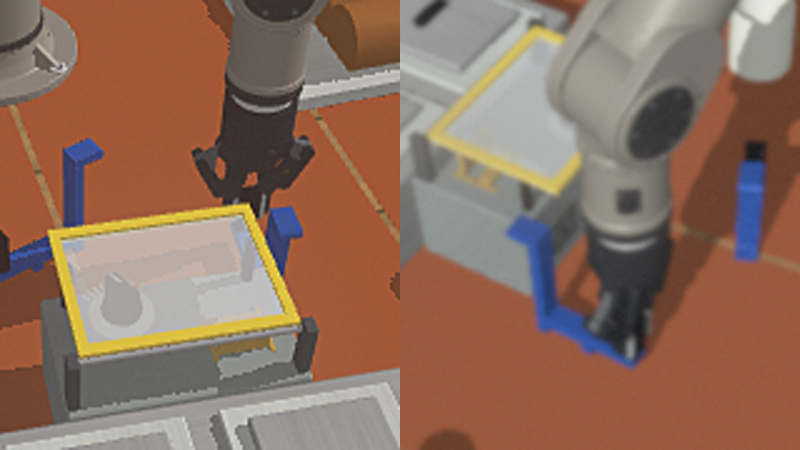

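The crops show the held prop level at the console's left front. The nose is at scene (384,229), clear of the guard's side edge, and the brass catch is visible under the guard at scene (368,278).

Run:
```python
from h import *
a=load('s2');b=load('d2')
print('nose top mid',icon(onz(a,384.4,228.8,.15)),icon(onz(b,220+(532-400)/2.5,180+230/2.5,.15)))
print('foot front bottom d', icon(onz(b,220+(548-400)/2.5,180+329/2.5,.01)))
print('front panel edge left corner d? (z.113)',icon(onz(b,220+(532-400)/2.5,180+205/2.5,.113)), 'catch brass d',icon(onz(b,220+(475-400)/2.5,180+175/2.5,.13)))
```

```text
nose top mid [-139.234  135.464  150.   ] [-153.3657  139.4294  150.    ]
foot front bottom d [-164.2675  145.3992   10.    ]
front panel edge left corner d? (z.113) [-113.0815   84.6992  113.    ] catch brass d [-48.7795  91.1148 130.    ]
```

Call:
send_rows:
  deltas:
    - [0, 0, -0.1, 0, 0, 0, 0]
    - [0, 0, -0.2, 0, 0, 0, 0]
    - [0, 0, -0.3, 0, 0, 0, 0]
    - [0, 0, -0.4, 0, 0, 0, 0]
    - [0, 0, -0.5, 0, 0, 0, 0]
    - [0, -0.01, -0.525, 0, 0, 0, 0]
    - [0, -0.01, -0.525, 0, 0, 0, 0]

```text
clock: 7.13
tcp_pos: [0.4256, 0.1157, 0.0556]
orientation: [-0.147, -3.138, 0.0]
contact_force: [0.8, -0.1, -2.4]
grip_width: 0.0235
```

Call:
send_rows:
  deltas:
    - [0, -0.03, 0, 0, 0, 0, 0]
    - [0, -0.06, 0, 0, 0, 0, 0]
    - [0, -0.1, 0, 0, 0, 0, 0]
    - [0, -0.1, 0, 0, 0, 0, 0]

```text
clock: 7.47
tcp_pos: [0.4426, 0.1154, 0.0558]
orientation: [0.146, 3.137, 0.002]
contact_force: [1.0, -0.3, -2.4]
grip_width: 0.0236
```

Call:
send_rows:
  deltas:
    - [0, 0, 0, -0.05, 0, 0, 0]
    - [0, 0, 0, -0.1, 0, 0, 0]
    - [0, 0, 0, -0.15, 0, 0, 0]
    - [0, 0, 0, -0.2, 0, 0, 0]
    - [0, 0, 0, -0.25, 0, 0, 0]
    - [0, 0, 0, -0.3, 0, 0, 0]
    - [0, 0, 0, -0.3, 0, 0, 0]

```text
clock: 8.05
tcp_pos: [0.4414, 0.1145, 0.1021]
orientation: [0.147, 3.136, 0.0]
contact_force: [-0.3, -0.1, -3.7]
grip_width: 0.0234
```

Run:
```python
from h import *
p,q,o=cur();print(icon(p),np.degrees(np.arctan2(*q.as_matrix()[[1,0],0])),q.as_matrix()[:,2],o['contact_force'],o['moment'],o['grip_width'])
```

```text
[-242.2514   60.8793  102.1478] 174.64965212916428 [ 0.0022  0.0001 -1.    ] [-0.2984 -0.0965 -3.6918] [0.0806 0.3766 0.0481] 0.023369975815880087
```

Call:
send_rows:
  deltas:
    - [0, 0, 0, -0.05, 0, 0, 0]
    - [0, 0, 0, -0.1, 0, 0, 0]
    - [0, 0, 0, -0.15, 0, 0, 0]
    - [0, 0, 0, -0.2, 0, 0, 0]
    - [0, 0, 0, -0.25, 0, 0, 0]
    - [0, 0, 0, -0.3, 0, 0, 0]
    - [0, 0, 0, -0.35, 0, 0, 0]
    - [0, 0, 0, -0.4, 0, 0, 0]
    - [0, 0, 0, -0.45, 0, 0, 0]
    - [0, 0, 0, -0.48, 0, 0, 0]
    - [0, 0, 0, -0.48, 0, 0, 0]

```text
clock: 8.97
tcp_pos: [0.4413, 0.1146, 0.1737]
orientation: [0.146, 3.136, 0.0]
contact_force: [-0.1, 0.7, -3.0]
grip_width: 0.0237
```

Run:
```python
from h import *
p,q,o=cur();print(icon(p),np.degrees(np.arctan2(*q.as_matrix()[[1,0],0])),q.as_matrix()[:,2],o['contact_force'],o['moment'],o['grip_width'])
a=shot('scene','s3');b=shot('side','d3')
def crop(d,u0,v0,w,h,k):
    im=cv2.cvtColor(d['pixels'],cv2.COLOR_RGB2BGR)[v0:v0+h,u0:u0+w]
    return cv2.resize(im,None,fx=k,fy=k,interpolation=cv2.INTER_CUBIC)
cv2.imwrite('pics/c3.png',np.hstack([crop(a,270,140,160,180,2.5),crop(b,220,130,160,180,2.5)]))
```

```text
[-242.3446   60.9533  173.6646] 174.66464712050646 [ 0.0019  0.0002 -1.    ] [-0.1014  0.6942 -2.9753] [0.0575 0.283  0.0231] 0.023665577530441177
```

View pics/c3.png

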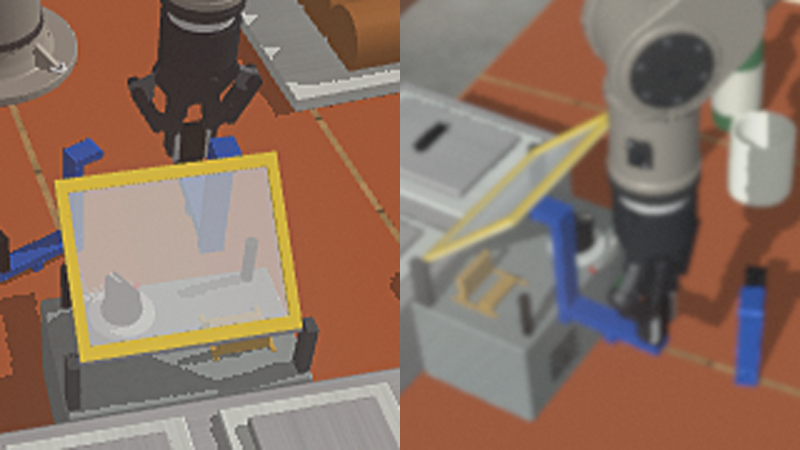

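The guard is lifted to about 40°, resting on the nose. The prop is level, its foot above panel height, and the catch can be seen behind the post in the side view at (488,285) of the crop. A dark pin stands on the panel at scene (370,252), so I check its clearance.

Run:
```python
from h import *
a=load('s3');b=load('d3')
print('pin base',icon(onz(a,370,251,.113)),icon(onz(b,271,263,.113)),'top tri',two(a,(371,236),b,(270,247)))
print('panel corner front-left side',icon(onz(b,220+(592-400)/2.5,130+305/2.5,.113)))
print('nose top mid s',icon(onz(a,270+222/2.5,140+147/2.5,.268)))
```

```text
pin base [-106.1764   92.7209  113.    ] [-111.0488   89.84    113.    ] top tri (array([0.5766, 0.1289, 0.1659]), np.float64(0.0050893093079444115))
panel corner front-left side [-147.4      24.5115  113.    ]
nose top mid s [-130.6832   56.4432  268.    ]
```

Call:
send_rows:
  deltas:
    - [0, -0.04, 0, 0, 0, 0, 0]
    - [0, -0.08, 0, 0, 0, 0, 0]
    - [0, -0.12, 0, 0, 0, 0, 0]
    - [0, -0.16, 0, 0, 0, 0, 0]
    - [0, -0.2, 0, 0, 0, 0, 0]
    - [0, -0.2, 0, 0, 0, 0, 0]

```text
clock: 9.57
tcp_pos: [0.4722, 0.1115, 0.1725]
orientation: [0.148, 3.138, 0.001]
contact_force: [-0.1, 0.4, -3.5]
grip_width: 0.0233
```

Call:
send_rows:
  deltas:
    - [0, -0.03, 0, 0, 0, 0, 0]
    - [0, -0.06, 0, 0, 0, 0, 0]
    - [0, -0.09, 0, 0, 0, 0, 0]
    - [0, -0.12, 0, 0, 0, 0, 0]
    - [0, -0.15, 0, 0, 0, 0, 0]
    - [0, -0.18, 0, 0, 0, 0, 0]
    - [0, -0.2, 0, 0, 0, 0, 0]
    - [0, -0.2, 0, 0, 0, 0, 0]

```text
clock: 10.23
tcp_pos: [0.5012, 0.1087, 0.1726]
orientation: [0.147, 3.138, 0.001]
contact_force: [-1.0, -0.3, -3.2]
grip_width: 0.0234
```

Run:
```python
from h import *
p,q,o=cur();print(icon(p),np.degrees(np.arctan2(*q.as_matrix()[[1,0],0])),o['contact_force'],o['moment'])
```

```text
[-182.1289   60.6146  172.5724] 174.6367598530507 [-0.9749 -0.2598 -3.1811] [0.0246 0.3385 0.0227]
```

Call:
send_rows:
  deltas:
    - [0, -0.02, 0, 0, 0, 0, 0]
    - [0, -0.04, 0, 0, 0, 0, 0]
    - [0, -0.06, 0, 0, 0, 0, 0]
    - [0, -0.08, 0, 0, 0, 0, 0]
    - [0, -0.09, 0, 0, 0, 0, 0]
    - [0, -0.09, 0, 0, 0, 0, 0]

```text
clock: 10.73
tcp_pos: [0.5143, 0.1075, 0.1726]
orientation: [0.147, 3.138, 0.0]
contact_force: [-1.1, -0.1, -1.7]
grip_width: 0.0236
```

Call:
send_rows:
  deltas:
    - [0, -0.007, 0, 0, 0, 0, 0]
    - [0, -0.014, 0, 0, 0, 0, 0]
    - [0, -0.02, 0, 0, 0, 0, 0]
    - [0, -0.02, 0, 0, 0, 0, 0]

```text
clock: 11.07
tcp_pos: [0.5171, 0.1072, 0.1726]
orientation: [0.146, 3.138, 0.0]
contact_force: [0.0, 0.3, -3.2]
grip_width: 0.0234
```

Call:
send_rows:
  deltas:
    - [0, -0.007, 0, 0, 0, 0, 0]
    - [0, -0.014, 0, 0, 0, 0, 0]
    - [0, -0.02, 0, 0, 0, 0, 0]
    - [0, -0.02, 0, 0, 0, 0, 0]

```text
clock: 11.4
tcp_pos: [0.5201, 0.1069, 0.1726]
orientation: [0.146, 3.138, 0.0]
contact_force: [-0.9, -0.0, -2.5]
grip_width: 0.0235
```

Call:
send_rows:
  deltas:
    - [0, -0.007, 0, 0, 0, 0, 0]
    - [0, -0.014, 0, 0, 0, 0, 0]
    - [0, -0.02, 0, 0, 0, 0, 0]
    - [0, -0.02, 0, 0, 0, 0, 0]

```text
clock: 11.73
tcp_pos: [0.5231, 0.1066, 0.1726]
orientation: [0.146, 3.138, 0.0]
contact_force: [-0.8, 0.4, -3.0]
grip_width: 0.0233
```

Call:
send_rows:
  deltas:
    - [0, -0.007, 0, 0, 0, 0, 0]
    - [0, -0.014, 0, 0, 0, 0, 0]
    - [0, -0.02, 0, 0, 0, 0, 0]
    - [0, -0.02, 0, 0, 0, 0, 0]

```text
clock: 12.07
tcp_pos: [0.5261, 0.1064, 0.1725]
orientation: [0.146, 3.138, 0.0]
contact_force: [0.0, -0.4, -2.7]
grip_width: 0.0231
```

Call:
send_rows:
  deltas:
    - [0, -0.007, 0, 0, 0, 0, 0]
    - [0, -0.014, 0, 0, 0, 0, 0]
    - [0, -0.02, 0, 0, 0, 0, 0]
    - [0, -0.02, 0, 0, 0, 0, 0]

```text
clock: 12.4
tcp_pos: [0.5291, 0.1061, 0.1726]
orientation: [0.146, 3.138, 0.0]
contact_force: [-0.4, 0.4, -2.1]
grip_width: 0.0233
```

Call:
send_rows:
  deltas:
    - [0, -0.007, 0, 0, 0, 0, 0]
    - [0, -0.014, 0, 0, 0, 0, 0]
    - [0, -0.02, 0, 0, 0, 0, 0]
    - [0, -0.02, 0, 0, 0, 0, 0]

```text
clock: 12.73
tcp_pos: [0.5321, 0.1058, 0.1726]
orientation: [0.146, 3.138, 0.0]
contact_force: [-0.5, -0.0, -2.0]
grip_width: 0.0231
```

Call:
send_rows:
  deltas:
    - [0, -0.007, 0, 0, 0, 0, 0]
    - [0, -0.014, 0, 0, 0, 0, 0]
    - [0, -0.02, 0, 0, 0, 0, 0]
    - [0, -0.02, 0, 0, 0, 0, 0]

```text
clock: 13.07
tcp_pos: [0.535, 0.1055, 0.1726]
orientation: [0.146, 3.138, 0.0]
contact_force: [-0.1, -0.3, -3.3]
grip_width: 0.0231
```

Call:
send_rows:
  deltas:
    - [0, -0.007, 0, 0, 0, 0, 0]
    - [0, -0.014, 0, 0, 0, 0, 0]
    - [0, -0.02, 0, 0, 0, 0, 0]
    - [0, -0.02, 0, 0, 0, 0, 0]

```text
clock: 13.4
tcp_pos: [0.538, 0.1052, 0.1726]
orientation: [0.146, 3.138, 0.0]
contact_force: [0.2, -0.4, -2.5]
grip_width: 0.0231
```

Call:
send_rows:
  deltas:
    - [0, -0.007, 0, 0, 0, 0, 0]
    - [0, -0.014, 0, 0, 0, 0, 0]
    - [0, -0.02, 0, 0, 0, 0, 0]
    - [0, -0.02, 0, 0, 0, 0, 0]

```text
clock: 13.73
tcp_pos: [0.541, 0.105, 0.1726]
orientation: [0.146, 3.138, 0.0]
contact_force: [-0.3, 0.2, -3.2]
grip_width: 0.0232
```

Call:
send_rows:
  deltas:
    - [0, -0.007, 0, 0, 0, 0, 0]
    - [0, -0.014, 0, 0, 0, 0, 0]
    - [0, -0.02, 0, 0, 0, 0, 0]
    - [0, -0.02, 0, 0, 0, 0, 0]

```text
clock: 14.07
tcp_pos: [0.544, 0.1047, 0.1726]
orientation: [0.146, 3.138, 0.0]
contact_force: [0.1, -0.1, -3.1]
grip_width: 0.0234
```

Run:
```python
from h import *
p,q,o=cur();print(icon(p),np.degrees(np.arctan2(*q.as_matrix()[[1,0],0])),o['contact_force'],o['moment'])
a=shot('scene','s4');b=shot('side','d4')
def crop(d,u0,v0,w,h,k):
    im=cv2.cvtColor(d['pixels'],cv2.COLOR_RGB2BGR)[v0:v0+h,u0:u0+w]
    return cv2.resize(im,None,fx=k,fy=k,interpolation=cv2.INTER_CUBIC)
cv2.imwrite('pics/c4.png',np.hstack([crop(a,310,190,100,150,4),crop(b,220,160,100,150,4)]))
```

```text
[-139.1768   60.5539  172.5817] 174.65728765558657 [ 0.1139 -0.0556 -3.1419] [ 0.0187  0.1754 -0.0077]
```

View pics/c4.png

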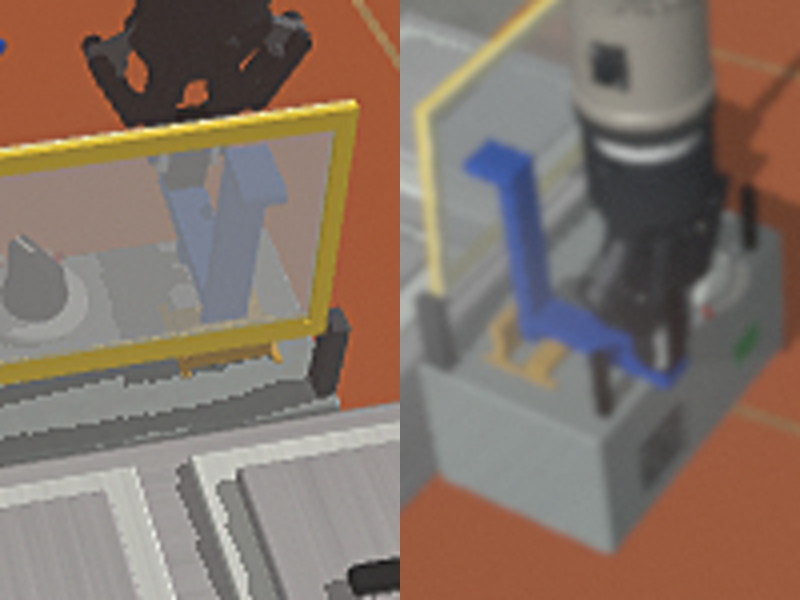

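The side crop shows the foot just ahead of the brass wall, at crop (530,335) against the wall at (507,330). The guard is nearly upright, and there is no contact yet.

Call:
send_rows:
  deltas:
    - [0, -0.005, 0, 0, 0, 0, 0]
    - [0, -0.01, 0, 0, 0, 0, 0]
    - [0, -0.013, 0, 0, 0, 0, 0]
    - [0, -0.013, 0, 0, 0, 0, 0]

```text
clock: 14.5
tcp_pos: [0.5459, 0.1045, 0.1726]
orientation: [0.146, 3.138, 0.0]
contact_force: [0.1, 0.0, -2.1]
grip_width: 0.0233
```

Call:
send_rows:
  deltas:
    - [0, -0.005, 0, 0, 0, 0, 0]
    - [0, -0.01, 0, 0, 0, 0, 0]
    - [0, -0.013, 0, 0, 0, 0, 0]
    - [0, -0.013, 0, 0, 0, 0, 0]

```text
clock: 14.83
tcp_pos: [0.5478, 0.1043, 0.1726]
orientation: [0.146, 3.138, 0.0]
contact_force: [0.2, -0.4, -2.0]
grip_width: 0.0233
```

Run:
```python
from h import *
b=load('d4');a=load('s4')
f=lambda x,y:(220+(x-400)/4,160+y/4)
print('corner FL',icon(onz(b,*f(605,437),.113)),'back L',icon(onz(b,*f(422,365),.113)))
print('ridge left end bottom front',icon(onz(b,*f(548,387),.113)),'ridge top L',icon(onz(b,*f(555,370),.12)),'wall left bottom',icon(onz(b,*f(495,362),.113)),'wall top back',icon(onz(b,*f(500,310),.143)))
print('nose front top edge',icon(onz(b,*f(480,170),.267)),'front left low',icon(onz(b,*f(465,168),.264)))
b=shot('side','d5')
cv2.imwrite('pics/c5.png',cv2.resize(cv2.cvtColor(b['pixels'],4)[215:265,235:300],None,fx=11,fy=11,interpolation=cv2.INTER_CUBIC))
p,q,o=cur();print(icon(p),o['contact_force'])
```

```text
corner FL [-123.6352  107.3053  113.    ] back L [ 15.6878 113.5075 113.    ]
ridge left end bottom front [-67.3305  89.3436 113.    ] ridge top L [-66.9756  79.8755 120.    ] wall left bottom [-24.1377  87.8706 113.    ] wall top back [-19.5124  70.2273 143.    ]
nose front top edge [-26.2571  75.3155 267.    ] front left low [-14.7182  75.5106 264.    ]
[-135.4869   60.6025  172.5407] [ 0.3087 -0.5965 -2.7192]
```

View pics/c5.png

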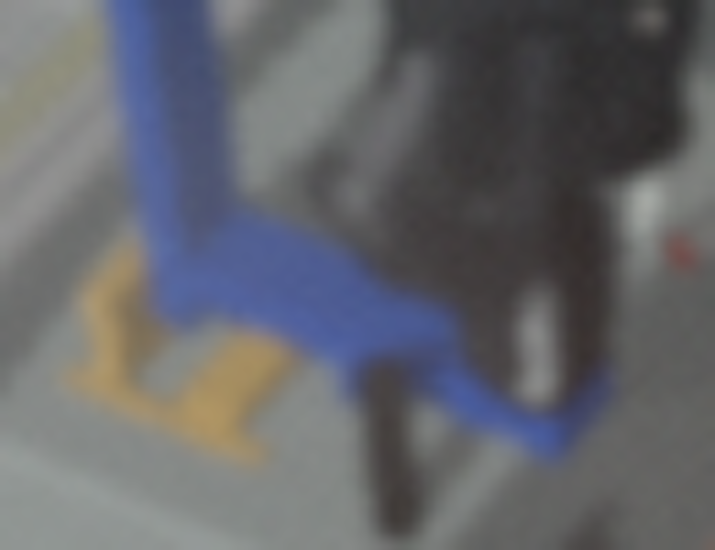

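Run:
```python
from h import *
b=load('d5')
f=lambda x,y:(235+x/11,215+y/11)
def ony(d,u,v,y): # intersect plane console y=y mm
    o,w=ray(d,u,v);O=icon(o);W=icon(o+w)-O; return O+W*(y-O[1])/W[1]
for n,p in(('foot front-left bottom',(160,303)),('foot rear-left bottom',(183,326))): print(n,ony(b,*f(*p),72.6))
for n,p in(('wall top left front',(150,262)),('wall top left back',(130,240)),('wall base left end back',(66,378)),('ridge base front',(262,462)),('ridge/slot inner',(170,400)),('wall/slot inner',(138,385))): print(n,ony(b,*f(*p),85), icon(onz(b,*f(*p),.113)))
for z in(113,143):
  for x in(-43-8,-43+8,-43+14): print(x,z,[( (proj(b,con(x,y,z))[0]-[235,215])*11).round() for y in(35,85)])
for z in(127,): print('foot pred',[((proj(b,con(x,72,z))[0]-[235,215])*11).round() for x in(-39,-27)])
```

```text
foot front-left bottom [-34.4745  72.6    133.9597]
foot rear-left bottom [-40.4982  72.6    129.284 ]
wall top left front [-44.5078  85.     162.6022] [ -9.3871  45.9947 113.    ]
wall top left back [-39.5035  85.     167.2325] [ -0.575   42.1209 113.    ]
wall base left end back [-12.5022  85.     108.8943] [-15.382   88.0374 113.    ]
ridge base front [-69.5296  85.     109.2569] [-71.9206  87.7703 113.    ]
ridge/slot inner [-44.089  85.    117.245] [-41.2331  81.8304 113.    ]
wall/slot inner [-34.8753  85.     117.6718] [-31.6827  81.51   113.    ]
-51 113 [array([317., 293.]), array([196., 423.])]
-35 113 [array([263., 271.]), array([141., 399.])]
-29 113 [array([242., 262.]), array([120., 390.])]
-51 143 [array([306., 203.]), array([182., 332.])]
-35 143 [array([251., 180.]), array([126., 309.])]
-29 143 [array([230., 172.]), array([105., 300.])]
foot pred [array([180., 329.]), array([139., 312.])]
```

Call:
send_rows:
  deltas:
    - [0, -0.005, 0, 0, 0, 0, 0]
    - [0, -0.01, 0, 0, 0, 0, 0]
    - [0, -0.013, 0, 0, 0, 0, 0]
    - [0, -0.013, 0, 0, 0, 0, 0]

```text
clock: 15.22
tcp_pos: [0.5486, 0.1043, 0.1723]
orientation: [-0.145, -3.136, 0.001]
contact_force: [-5.8, -0.2, 0.1]
grip_width: 0.0236
```

Run:
```python
from h import *
p,q,o=cur();print(icon(p),o['contact_force'],o['moment'])
```

```text
[-134.6076   60.65    172.3454] [-5.8202 -0.1598  0.1362] [0.0673 1.1612 0.0229]
```

Contact: the force is −5.8 N and the moment's sign fits a push low down at the foot, so this is the wall. I back off 2 mm from the contact point and lower.

Call:
send_rows:
  deltas:
    - [0, 0.012, 0, 0, 0, 0, 0]
    - [0, 0.023, 0, 0, 0, 0, 0]
    - [0, 0.023, 0, 0, 0, 0, 0]
    - [0, 0.023, 0, 0, 0, 0, 0]

```text
clock: 15.55
tcp_pos: [0.5465, 0.1044, 0.1727]
orientation: [0.146, 3.137, 0.0]
contact_force: [0.5, 0.3, -2.8]
grip_width: 0.0239
```

Call:
send_rows:
  deltas:
    - [0, 0, 0, 0.01, 0, 0, 0]
    - [0, 0, 0, 0.02, 0, 0, 0]
    - [0, 0, 0, 0.027, 0, 0, 0]
    - [0, 0, 0, 0.027, 0, 0, 0]

```text
clock: 15.88
tcp_pos: [0.546, 0.1044, 0.1681]
orientation: [-0.146, -3.138, 0.0]
contact_force: [-0.2, -0.1, -4.3]
grip_width: 0.0233
```

Run:
```python
from h import *
p,q,o=cur();print(p,icon(p),o['contact_force'],o['moment'])
```

```text
[0.546  0.1044 0.1681] [-137.1214   60.4624  168.14  ] [-0.2321 -0.1066 -4.2621] [ 0.037   0.3007 -0.0075]
```

Call:
send_rows:
  deltas:
    - [0, 0, 0, 0.007, 0, 0, 0]
    - [0, 0, 0, 0.014, 0, 0, 0]
    - [0, 0, 0, 0.02, 0, 0, 0]
    - [0, 0, 0, 0.02, 0, 0, 0]

```text
clock: 16.22
tcp_pos: [0.546, 0.1044, 0.1653]
orientation: [-0.146, -3.138, 0.0]
contact_force: [0.1, -0.5, -1.8]
grip_width: 0.0232
```

Call:
send_rows:
  deltas:
    - [0, 0, 0, 0.007, 0, 0, 0]
    - [0, 0, 0, 0.013, 0, 0, 0]
    - [0, 0, 0, 0.013, 0, 0, 0]

```text
clock: 16.47
tcp_pos: [0.546, 0.1044, 0.1634]
orientation: [-0.146, -3.138, 0.0]
contact_force: [-0.3, -0.2, -3.0]
grip_width: 0.0236
```

Foot is at about 118 mm and below the ridge top, with no contact.

Call:
send_rows:
  deltas:
    - [0, 0, 0, 0.007, 0, 0, 0]
    - [0, 0, 0, 0.014, 0, 0, 0]
    - [0, 0, 0, 0.02, 0, 0, 0]
    - [0, 0, 0, 0.02, 0, 0, 0]

```text
clock: 16.8
tcp_pos: [0.546, 0.1044, 0.1603]
orientation: [-0.146, -3.138, 0.0]
contact_force: [0.5, 0.0, -3.2]
grip_width: 0.023
```

Call:
send_rows:
  deltas:
    - [0, 0, 0, 0.006, 0, 0, 0]
    - [0, 0, 0, 0.01, 0, 0, 0]
    - [0, 0, 0, 0.01, 0, 0, 0]

```text
clock: 17.05
tcp_pos: [0.5462, 0.1045, 0.1591]
orientation: [0.146, 3.138, -0.0]
contact_force: [-0.2, -0.1, -1.6]
grip_width: 0.0235
```

Run:
```python
from h import *
p,q,o=cur();print(p,icon(p),o['contact_force'],o['moment'])
```

```text
[0.5462 0.1045 0.1591] [-136.9731   60.6228  159.0838] [-0.189  -0.1142 -1.6098] [0.0305 0.1884 0.0012]
```

Call:
send_rows:
  deltas:
    - [0, 0, 0, 0.005, 0, 0, 0]
    - [0, 0, 0, 0.008, 0, 0, 0]
    - [0, 0, 0, 0.008, 0, 0, 0]

```text
clock: 17.3
tcp_pos: [0.5463, 0.1046, 0.1587]
orientation: [0.146, 3.138, -0.001]
contact_force: [-4.0, -1.9, 5.2]
grip_width: 0.0231
```

Run:
```python
from h import *
p,q,o=cur();print(p,icon(p),o['contact_force'],o['moment'])
```

```text
[0.5463 0.1046 0.1587] [-136.9426   60.7059  158.7455] [-3.9814 -1.8925  5.1691] [-0.2856  0.6326 -0.0358]
```

Seated: +5 N upward at foot height of about 113 mm, which is the panel. Releasing.

Call:
send_rows:
  deltas:
    - [0.5, 0, 0, 0, 0, 0, 0]
    - [0.5, 0, 0, 0, 0, 0, 0]
    - [0.5, 0, 0, 0, 0, 0, 0]
    - [0.5, 0, 0, 0, 0, 0, 0]
    - [0.5, 0, 0, 0, 0, 0, 0]
    - [0.5, 0, 0, 0, 0, 0, 0]
    - [0.5, 0, 0, 0, 0, 0, 0]
    - [0.5, 0, 0, 0, 0, 0, 0]

```text
clock: 17.97
tcp_pos: [0.5461, 0.1045, 0.1578]
orientation: [-0.146, -3.138, -0.0]
contact_force: [-0.1, 0.6, 0.1]
grip_width: 0.0428
```

Run:
```python
from h import *
p,q,o=cur();print(p,o['contact_force'],o['grip_width'])
b=shot('side','d6');a=shot('scene','s6')
c=lambda d,u,v,w,h,k:cv2.resize(cv2.cvtColor(d['pixels'],4)[v:v+h,u:u+w],None,fx=k,fy=k,interpolation=cv2.INTER_CUBIC)
cv2.imwrite('pics/c6.png',np.hstack([c(a,310,190,100,150,4),c(b,220,160,100,150,4)]))
```

```text
[0.5461 0.1045 0.1578] [-0.116   0.5585  0.0932] 0.04276278906819224
```

View pics/c6.png

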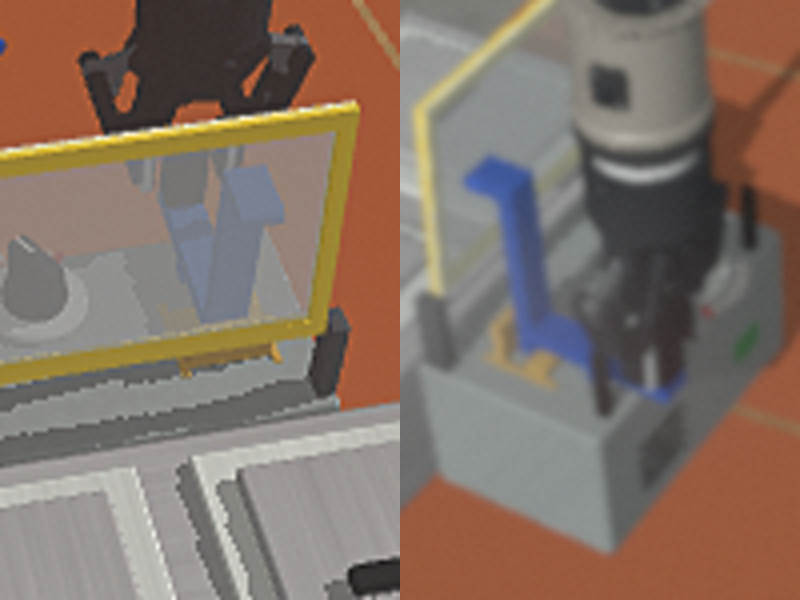

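The crops show the foot down in the slot between ridge and wall, side crop (530,345), and the guard still up against the nose. The hand is open with no force. I retreat straight up, then move over towards the knob.

Run:
```python
from h import *
p,q,o=cur()
T=down(180-5.3)
plan([(con(-137,60.6,300),T),(con(-150,-42,300),T)])
print(con(-88,-42,150))
```

```text
[-0.0, 0.0, -0.948, -0.0, 0.0, -0.0] rows 4
[0.087, -0.684, 0.0, 0.0, 0.0, 0.0] rows 3
[ 0.5855 -0.0022  0.15  ]
```

Call:
send_rows:
  deltas:
    - [0.5, 0, 0, -0.05, 0, 0, 0]
    - [0.5, 0, 0, -0.12, 0, 0, 0]
    - [0.5, 0, 0, -0.25, 0, 0, 0]
    - [0.5, 0, 0, -0.4, 0, 0, 0]
    - [0.5, 0, 0, -0.6, 0, 0, 0]
    - [0.5, 0, 0, -0.8, 0, 0, 0]
    - [0.5, 0, 0, -0.95, 0, 0, 0]
    - [0.5, 0, 0, -0.95, 0, 0, 0]

```text
clock: 18.73
tcp_pos: [0.5484, 0.1062, 0.3066]
orientation: [0.145, 3.129, 0.003]
contact_force: [0.7, 0.9, 0.4]
grip_width: 0.0427
```

Call:
send_rows:
  deltas:
    - [0.7, 0.09, -0.2, 0, 0, 0, 0]
    - [0.7, 0.09, -0.4, 0, 0, 0, 0]
    - [0.7, 0.09, -0.6, 0, 0, 0, 0]
    - [0.7, 0.09, -0.69, 0, 0, 0, 0]
    - [0.7, 0.09, -0.69, 0, 0, 0, 0]
    - [0.7, 0.09, -0.69, 0, 0, 0, 0]

```text
clock: 19.23
tcp_pos: [0.523, 0.0022, 0.3007]
orientation: [0.149, 3.138, -0.0]
contact_force: [-1.1, -0.1, 1.6]
grip_width: 0.0599
```

Run:
```python
from h import *
p,q,o=cur();print(icon(p),o['joints'],o['contact_force'])
w=shot('wrist','w7');a=shot('scene','s7');b=shot('side','d7')
c=lambda d,u,v,w,h,k:cv2.resize(cv2.cvtColor(d['pixels'],4)[v:v+h,u:u+w],None,fx=k,fy=k,interpolation=cv2.INTER_CUBIC)
wi=cv2.resize(cv2.cvtColor(w['pixels'],4),(480,360))
cv2.imwrite('pics/c7.png',np.hstack([wi,cv2.resize(c(b,220,150,130,150,2),None,fx=1.2,fy=1.2)]))
print(proj(w,[con(-88,-42,157)])*.75)
```

```text
[-150.6149  -43.366   300.7291] [ 0.6668  0.2991 -0.9486  1.7975  0.2623  1.1783  1.1137] [-1.145  -0.1407  1.6029]
[[238.0187 228.4931]]
```

View pics/c7.png

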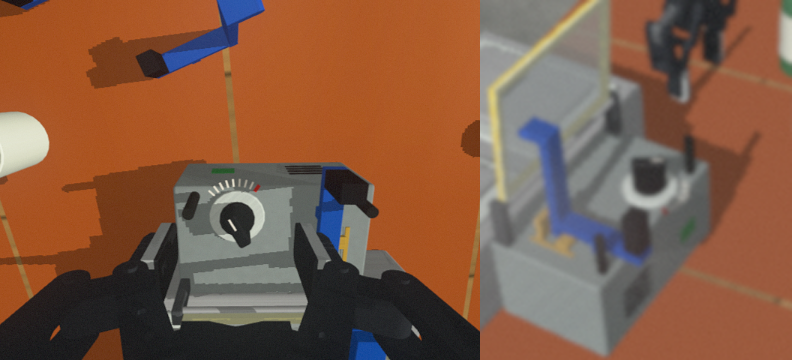

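The prop and guard stand by themselves. The wrist half of the view shows the knob at about (237,222), its bar running up-left to down-right, the tick scale on the front side with the red mark at (257,187).

Run:
```python
from h import *
w=load('w7')
im=cv2.cvtColor(w['pixels'],4)[225:345,255:375]
cv2.imwrite('pics/c8.png',cv2.resize(im,None,fx=5,fy=5,interpolation=cv2.INTER_CUBIC))
g=np.array(proj(w,[con(-88,-42,z) for z in(113,127,157)]+[con(-88+dx,-42+dy,157) for dx,dy in((19,0),(-19,0),(0,19),(0,-19))]))
print((g-[255,225])*5)
```

```text
[[309.7791 284.5218]
 [310.3637 317.5741]
 [311.7911 398.2873]
 [311.57   509.9577]
 [312.0203 282.4797]
 [436.82   398.2241]
 [186.7677 398.3504]]
```

View pics/c8.png

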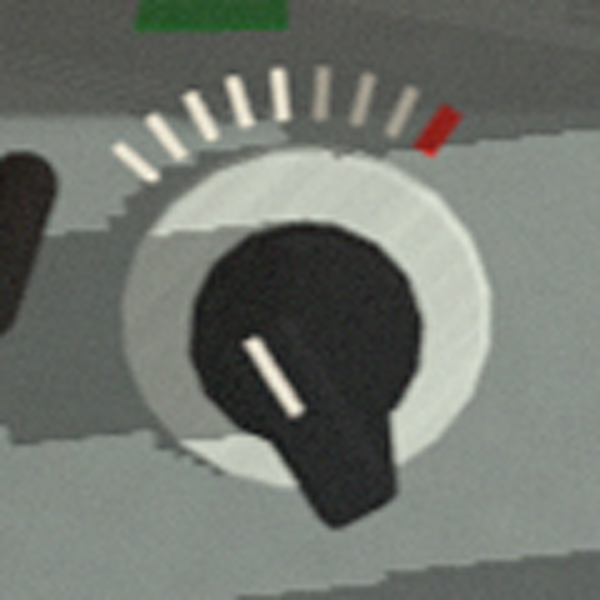

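Pointer line runs (298,412)→(252,342) in the crop, so the bar is about 30° off the console's x. The red mark at (437,130) lies about 37° the other way, so roughly 67° of clockwise turn remains. The knob axis agrees with its predicted position to about 1–2 mm.

Run:
```python
from h import *
T=down(180+24.7)
plan([(con(-87,-42.5,300),T),(con(-87,-42.5,200),T),(con(-87,-42.5,146),T)])
```

```text
[-0.425, -0.009, 0.005, 0.0, 0.0, -0.166] rows 5
[0.0, 0.0, 0.667, 0.0, 0.0, 0.0] rows 3
[0.0, 0.0, 0.36, 0.0, 0.0, 0.0] rows 2
```

Call:
send_rows:
  deltas:
    - [0.5, -0.1, 0, 0, 0, 0, -0.035]
    - [0.5, -0.2, 0, 0, 0, 0, -0.07]
    - [0.5, -0.3, 0, 0, 0, 0, -0.1]
    - [0.5, -0.4, -0.01, 0, 0, 0, -0.135]
    - [0.5, -0.425, -0.01, 0.005, 0, 0, -0.166]
    - [0.5, -0.425, -0.01, 0.005, 0, 0, -0.166]
    - [0.5, -0.425, -0.01, 0.005, 0, 0, -0.166]

```text
clock: 19.97
tcp_pos: [0.5863, -0.0032, 0.2994]
orientation: [0.666, -3.07, -0.002]
contact_force: [0.4, 0.5, -0.9]
grip_width: 0.0428
```

Run:
```python
from h import *
T=down(180+24.7)
p,q,o=cur();print(icon(p),o['contact_force'],o['joints'],np.degrees(np.arctan2(*q.as_matrix()[[1,0],0])))
plan([(con(-87,-42.5,200),T),(con(-87,-42.5,146),T)])
```

```text
[-87.1449 -42.9652 299.3914] [ 0.3543  0.5436 -0.8788] [ 0.6492  0.456  -1.0111  1.6565  0.4017  1.2558  1.5551] -155.50288826075538
[-0.002, 0.001, 0.663, 0.0, -0.0, -0.001] rows 3
[0.0, 0.0, 0.36, 0.0, 0.0, 0.0] rows 2
```

Call:
send_rows:
  deltas:
    - [0.5, 0, 0, 0.15, 0, 0, 0]
    - [0.5, 0, 0, 0.3, 0, 0, 0]
    - [0.5, 0, 0, 0.45, 0, 0, 0]
    - [0.5, 0, 0, 0.6, 0, 0, 0]
    - [0.5, 0, 0, 0.7, 0, 0, 0]
    - [0.5, 0, 0, 0.8, 0, 0, 0]
    - [0.5, 0, 0, 0.85, 0, 0, 0]
    - [0.5, 0, 0, 0.85, 0, 0, 0]

```text
clock: 20.63
tcp_pos: [0.5856, -0.0047, 0.1708]
orientation: [0.667, -3.068, -0.001]
contact_force: [0.7, -0.6, 0.5]
grip_width: 0.0426
```

Call:
send_rows:
  deltas:
    - [0.5, 0, 0, 0.04, 0, 0, 0]
    - [0.5, 0, 0, 0.08, 0, 0, 0]
    - [0.5, 0, 0, 0.12, 0, 0, 0]
    - [0.5, 0, 0, 0.155, 0, 0, 0]
    - [0.5, 0, 0, 0.17, 0, 0, 0]
    - [0.5, 0, 0, 0.17, 0, 0, 0]

```text
clock: 21.13
tcp_pos: [0.5861, -0.0048, 0.146]
orientation: [0.668, -3.069, -0.0]
contact_force: [-0.4, 0.0, 0.4]
grip_width: 0.0427
```

Call:
send_rows:
  deltas:
    - [0.5, -0.005, 0.012, 0, 0, 0, 0]
    - [0.5, -0.005, 0.012, 0, 0, 0, 0]
    - [0, -0.005, 0.012, 0, 0, 0, 0]
    - [0, -0.005, 0.012, 0, 0, 0, 0]
    - [0, -0.005, 0.012, 0, 0, 0, 0]
    - [0, -0.005, 0.012, 0, 0, 0, 0]
    - [0, -0.005, 0.012, 0, 0, 0, 0]
    - [0, -0.005, 0.012, 0, 0, 0, 0]
    - [0, -0.005, 0.012, 0, 0, 0, 0]
    - [0, -0.005, 0.012, 0, 0, 0, 0]
  squeeze: 30

```text
clock: 21.97
tcp_pos: [0.587, -0.0038, 0.1471]
orientation: [-0.666, 3.069, -0.002]
contact_force: [1.0, -5.9, 4.6]
grip_width: 0.0132
```

Run:
```python
from h import *
p,q,o=cur();print(p,icon(p),o['contact_force'],o['moment'],o['grip_width'],np.degrees(np.arctan2(*q.as_matrix()[[1,0],0])))
```

```text
[ 0.587  -0.0038  0.1471] [-86.3153 -43.4382 147.0755] [ 0.9747 -5.8718  4.6262] [-1.0558 -0.2742 -0.0684] 0.01318254992704808 -155.50959204880186
```

Call:
send_rows:
  deltas:
    - [0, 0.004, -0.01, 0, 0, 0, 0]
    - [0, 0.004, -0.01, 0, 0, 0, 0.022]
    - [0, 0.004, -0.01, 0, 0, 0, 0.044]
    - [0, 0.004, -0.01, 0, 0, 0, 0.067]
    - [0, 0.004, -0.01, 0, 0, 0, 0.089]
    - [0, 0.004, -0.01, 0, 0, 0, 0.111]
    - [0, 0.004, -0.01, 0, 0, 0, 0.133]
    - [0, 0.004, -0.01, 0, 0, 0, 0.156]
    - [0, 0.004, -0.01, 0, 0, 0, 0.167]
    - [0, 0.004, -0.01, 0, 0, 0, 0.167]

```text
clock: 22.8
tcp_pos: [0.5869, -0.0027, 0.1471]
orientation: [0.151, 3.136, 0.003]
contact_force: [1.6, 1.8, 3.8]
grip_width: 0.0131
```

Run:
```python
from h import *
p,q,o=cur();print(p,icon(p),o['contact_force'],o['moment'],o['grip_width'],np.degrees(np.arctan2(*q.as_matrix()[[1,0],0])))
```

```text
[ 0.5869 -0.0027  0.1471] [-86.5392 -42.3485 147.0923] [1.5969 1.8191 3.8014] [ 0.4007 -0.3561 -0.0565] 0.013138916788707277 174.49498267485592
```

Turned 30° smoothly. Continuing.

Call:
send_rows:
  deltas:
    - [0, 0, 0, 0, 0, 0, 0.02]
    - [0, 0, 0, 0, 0, 0, 0.04]
    - [0, 0, 0, 0, 0, 0, 0.06]
    - [0, 0, 0, 0, 0, 0, 0.08]
    - [0, 0, 0, 0, 0, 0, 0.1]
    - [0, 0, 0, 0, 0, 0, 0.12]
    - [0, 0, 0, 0, 0, 0, 0.14]
    - [0, 0, 0, 0, 0, 0, 0.16]
    - [0, 0, 0, 0, 0, 0, 0.16]

```text
clock: 23.55
tcp_pos: [0.5874, -0.0016, 0.1471]
orientation: [0.925, 3.001, 0.006]
contact_force: [3.4, 4.6, 2.2]
grip_width: 0.0134
```

Run:
```python
from h import *
p,q,o=cur();print(p,icon(p),o['contact_force'],o['moment'],o['grip_width'],np.degrees(np.arctan2(*q.as_matrix()[[1,0],0])))
```

```text
[ 0.5874 -0.0016  0.1471] [-86.1947 -41.2675 147.1141] [3.3682 4.6354 2.2054] [ 0.993  -0.8573 -0.0465] 0.013360314871681022 145.73939837629274
```

Call:
send_rows:
  deltas:
    - [0, 0, 0, 0, 0, 0, 0.01]
    - [0, 0, 0, 0, 0, 0, 0.02]
    - [0, 0, 0, 0, 0, 0, 0.025]
    - [0, 0, 0, 0, 0, 0, 0.025]

```text
clock: 23.88
tcp_pos: [0.5875, -0.0015, 0.1471]
orientation: [1.038, 2.964, 0.007]
contact_force: [3.6, 5.1, 0.9]
grip_width: 0.013
```

Run:
```python
from h import *
p,q,o=cur();print(o['contact_force'],o['moment'],o['tau'][6],np.degrees(np.arctan2(*q.as_matrix()[[1,0],0])))
```

```text
[3.6398 5.1099 0.8876] [ 1.1025 -0.8628 -0.0232] -0.17284244298934937 141.40157249941072
```

Call:
send_rows:
  deltas:
    - [0, 0, 0, 0, 0, 0, 0.01]
    - [0, 0, 0, 0, 0, 0, 0.02]
    - [0, 0, 0, 0, 0, 0, 0.02]

```text
clock: 24.13
tcp_pos: [0.5872, -0.0013, 0.1472]
orientation: [1.128, 2.931, 0.006]
contact_force: [2.5, 5.0, 3.6]
grip_width: 0.0132
```

Run:
```python
from h import *
p,q,o=cur();print(o['contact_force'],o['moment'],o['tau'][6],np.degrees(np.arctan2(*q.as_matrix()[[1,0],0])))
```

```text
[2.5476 5.0293 3.5736] [ 1.0018 -0.6367  0.7772] -1.171470433473587 137.91133174354488
```

Mz jumps to 0.78 N m after about 67°, which is the end stop as expected. One small extra nudge, then release and retreat up.

Call:
send_rows:
  deltas:
    - [0, 0, -0.01, 0, 0, 0, 0.007]
    - [0, 0, -0.01, 0, 0, 0, 0.007]

```text
clock: 24.3
tcp_pos: [0.5871, -0.0014, 0.1472]
orientation: [1.156, 2.918, 0.01]
contact_force: [6.7, 7.6, -0.7]
grip_width: 0.0133
```

Run:
```python
from h import *
p,q,o=cur();print(p,o['contact_force'],o['moment'],np.degrees(np.arctan2(*q.as_matrix()[[1,0],0])))
```

```text
[ 0.5871 -0.0014  0.1472] [ 6.659   7.5889 -0.7327] [ 1.4402 -1.4123  1.1862] 136.772156016081
```

Call:
send_rows:
  deltas:
    - [0.45, 0, 0, 0, 0, 0, 0]
    - [0.45, 0, 0, 0, 0, 0, 0]
    - [0.45, 0, 0, 0, 0, 0, 0]
    - [0.45, 0, 0, 0, 0, 0, 0]
    - [0.45, 0, 0, 0, 0, 0, 0]
    - [0.45, 0, 0, 0, 0, 0, 0]
    - [0.45, 0, 0, 0, 0, 0, 0]

```text
clock: 24.88
tcp_pos: [0.5853, -0.0058, 0.1465]
orientation: [-1.169, -2.916, 0.0]
contact_force: [-0.6, 0.4, 1.1]
grip_width: 0.0381
```

Call:
send_rows:
  deltas:
    - [0.45, 0, 0, -0.05, 0, 0, 0]
    - [0.45, 0, 0, -0.15, 0, 0, 0]
    - [0.45, 0, 0, -0.3, 0, 0, 0]
    - [0.45, 0, 0, -0.5, 0, 0, 0]
    - [0.45, 0, 0, -0.7, 0, 0, 0]
    - [0.45, 0, 0, -0.9, 0, 0, 0]
    - [0.45, 0, 0, -0.98, 0, 0, 0]
    - [0.45, 0, 0, -0.98, 0, 0, 0]

```text
clock: 25.55
tcp_pos: [0.5871, -0.0049, 0.2977]
orientation: [1.166, 2.91, 0.004]
contact_force: [0.2, 0.3, 0.4]
grip_width: 0.0385
```

Run:
```python
from h import *
p,q,o=cur();print(icon(p),o['contact_force'])
plan([(con(-150,-42,300),down(180-5.3))])
```

```text
[-86.1176 -44.5705 297.6701] [0.2281 0.3373 0.4073]
[0.344, -0.251, -0.018, 0.001, 0.002, -0.213] rows 6
```

Call:
send_rows:
  deltas:
    - [0.45, 0.1, -0.07, 0, 0, 0, 0]
    - [0.45, 0.2, -0.15, 0, 0, 0, -0.03]
    - [0.45, 0.344, -0.25, -0.018, 0, 0, -0.07]
    - [0.45, 0.344, -0.25, -0.018, 0, 0, -0.105]
    - [0.45, 0.344, -0.25, -0.018, 0, 0, -0.14]
    - [0.45, 0.344, -0.25, -0.018, 0, 0, -0.175]
    - [0.45, 0.344, -0.25, -0.018, 0, 0, -0.213]
    - [0.45, 0.344, -0.25, -0.018, 0, 0, -0.213]
    - [0.45, 0.344, -0.25, -0.018, 0, 0, -0.213]

```text
clock: 26.3
tcp_pos: [0.5217, 0.0028, 0.2954]
orientation: [-0.152, -3.136, -0.0]
contact_force: [0.8, -0.4, -0.2]
grip_width: 0.0385
```

Run:
```python
from h import *
p,q,o=cur();print(icon(p),o['contact_force'],o['clock'])
w=shot('wrist','w9');a=shot('scene','s9');b=shot('side','d9')
c=lambda d,u,v,W,H,k:cv2.resize(cv2.cvtColor(d['pixels'],4)[v:v+H,u:u+W],(int(W*k),int(H*k)),interpolation=cv2.INTER_CUBIC)
k=proj(w,[con(-88,-42,157)])[0].astype(int)-60; print(k)
A=c(w,k[0],max(k[1]-20,0),120,120,3.3); B=c(b,230,205,80,80,4.9)
C=cv2.resize(cv2.cvtColor(a['pixels'],4)[170:310,100:520],(788,263))
cv2.imwrite('pics/c9.png',np.vstack([np.hstack([A,B[:396,:392]])if B.shape[0]>=396 else np.hstack([A[:392],B]),C])[:600]) if 0 else cv2.imwrite('pics/c9.png',np.vstack([np.hstack([cv2.resize(A,(394,330)),cv2.resize(B,(394,330))]),C]))
print((proj(w,[con(-88,-42,z) for z in(113,157)])-[k[0],k[1]-20])*[394/120,330/120])
```

```text
[-152.0153  -42.9361  295.4096] [ 0.7729 -0.3579 -0.1798] 26.3
[256 249]
[[198.8353 157.5561]
 [200.0135 222.5435]]
```

View pics/c9.png

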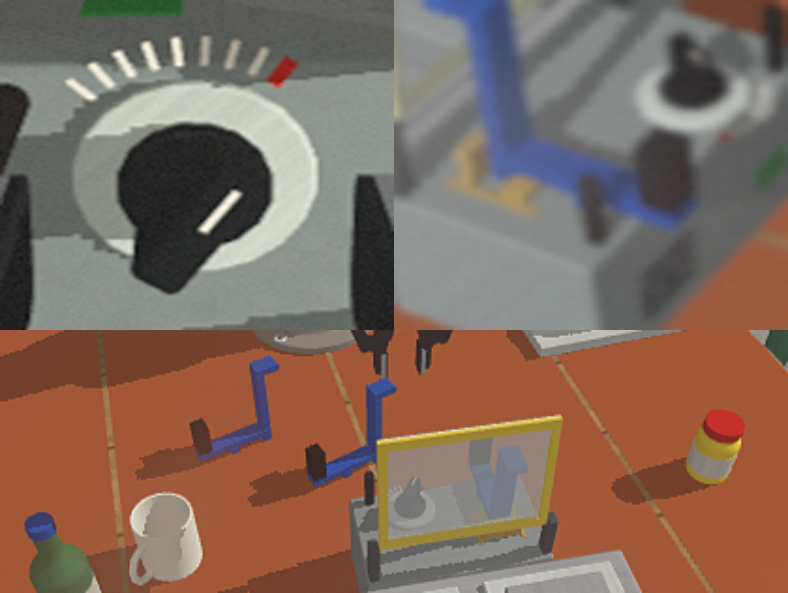

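The last view shows the prop seated, the guard up, and the mug, jar and bottle in place. The knob pointer aims near the red mark but perhaps a few degrees short, so I measure it by ray casting.

```bash
cat > k.py <<'E'
from h import *
def meas(f):
    w=load(f); k=proj(w,[con(-88,-42,150)])[0]
    hsv=cv2.cvtColor(w['pixels'],cv2.COLOR_RGB2HSV); H,S,V=cv2.split(hsv)
    yy,xx=np.mgrid[:480,:640]; near=np.hypot(xx-k[0],yy-k[1])<75
    red=(((H<8)|(H>172))&(S>150)&(V>60)&near).astype(np.uint8)
    n,l,st,ce=cv2.connectedComponentsWithStats(red); i=1+np.argmax(st[1:,4]); rm=icon(onz(w,*ce[i],.113)); 
    dark=((V<70)&near).astype(np.uint8); n,l,st,_=cv2.connectedComponentsWithStats(dark)
    i=l[int(k[1])-8:int(k[1])+8,int(k[0])-8:int(k[0])+8].ravel(); i=np.bincount(i[i>0]).argmax()
    hull=cv2.convexHull(np.argwhere(l==i)[:,::-1].astype(np.int32)); m=np.zeros((480,640),np.uint8); cv2.fillConvexPoly(m,hull,1)
    m=cv2.erode(m,np.ones((5,5))); wh=((V>120)&(m>0)).astype(np.uint8); n,l,st,ce=cv2.connectedComponentsWithStats(wh)
    i=1+np.argmax(st[1:,4]); P=np.argwhere(l==i)[:,::-1]
    Q=np.array([icon(onz(w,*p,.157))[:2] for p in P]); c=Q.mean(0); v=np.linalg.svd(Q-c)[2][0]; v=v if v[0]<0 else -v
    ex=(Q-c)@v
    print(f,'line n',len(P),'centre',c,'len',np.ptp(ex),'ang',np.degrees(np.arctan2(v[1],-v[0])),'perp offset of axis',np.cross(v,np.array([-88,-42])-c))
    d=rm[:2]-[-88,-42]; print(' red',rm,np.linalg.norm(d),'ang',np.degrees(np.arctan2(d[1],-d[0])))
if __name__=='__main__':
    import sys
    for f in sys.argv[1:]: meas(f)
E
python3 -W ignore k.py w7 w9
```

```text
w7 line n 60 centre [-91.9515 -48.0878] len 13.81825873927313 ang -29.899456461573568 perp offset of axis -3.307822416341341
 red [-116.5208  -20.8368  113.    ] 35.51505554874343 ang 36.57644607663545
w9 line n 65 centre [-91.6341 -37.761 ] len 14.731341800767396 ang 33.947888660239705 perp offset of axis 1.487007756600486
 red [-116.5403  -21.1484  113.    ] 35.34598375393514 ang 36.151914007325814
```

Pointer and red mark agree to about 1–2°, so the knob is at or very near the stop. The release carried some sideways preload though, so I re-grip, better centred (the axis felt at 0.587, −0.0025), and press to the stop once more.

Run:
```python
from h import *
T=down(139.5)
plan([((.587,-.0025,.294),T),((.587,-.0025,.146),T)])
```

```text
[-0.435, 0.005, 0.012, -0.0, -0.0, 0.195] rows 5
[0.0, 0.0, 0.987, 0.0, 0.0, 0.0] rows 4
```

Call:
send_rows:
  deltas:
    - [0.45, -0.1, 0, 0, 0, 0, 0.035]
    - [0.45, -0.2, 0, 0, 0, 0, 0.07]
    - [0.45, -0.3, 0, 0, 0, 0, 0.105]
    - [0.45, -0.4, 0, 0, 0, 0, 0.14]
    - [0.45, -0.435, 0.005, 0.012, 0, 0, 0.175]
    - [0.45, -0.435, 0.005, 0.012, 0, 0, 0.195]
    - [0.45, -0.435, 0.005, 0.012, 0, 0, 0.195]
    - [0.45, -0.435, 0.005, 0.012, 0, 0, 0.195]

```text
clock: 27.12
tcp_pos: [0.5871, -0.002, 0.2943]
orientation: [-1.083, -2.949, 0.0]
contact_force: [0.2, -0.3, -0.5]
grip_width: 0.0381
```

Run:
```python
from h import *
p,q,o=cur();print(p,np.degrees(np.arctan2(*q.as_matrix()[[1,0],0])))
plan([((.587,-.0025,.170),down(139.5)),((.587,-.0025,.146),down(139.5))])
```

```text
[ 0.5871 -0.002   0.2943] 139.65181024848744
[-0.001, -0.003, 0.829, -0.0, -0.0, 0.001] rows 3
[0.0, 0.0, 0.16, 0.0, 0.0, 0.0] rows 1
```

Call:
send_rows:
  deltas:
    - [0.45, 0, 0, 0.15, 0, 0, 0]
    - [0.45, 0, 0, 0.3, 0, 0, 0]
    - [0.45, 0, 0, 0.45, 0, 0, 0]
    - [0.45, 0, 0, 0.6, 0, 0, 0]
    - [0.45, 0, 0, 0.75, 0, 0, 0]
    - [0.45, 0, 0, 0.83, 0, 0, 0]
    - [0.45, 0, 0, 0.87, 0, 0, 0]
    - [0.45, 0, 0, 0.91, 0, 0, 0]
    - [0.45, 0, 0, 0.95, 0, 0, 0]
    - [0.45, 0, 0, 0.985, 0, 0, 0]
    - [0.45, 0, 0, 0.985, 0, 0, 0]

```text
clock: 28.03
tcp_pos: [0.5872, -0.0024, 0.1464]
orientation: [-1.085, -2.948, 0.0]
contact_force: [-0.5, -0.2, 0.2]
grip_width: 0.0387
```

Run:
```python
from h import *
p,q,o=cur();print(p,np.degrees(np.arctan2(*q.as_matrix()[[1,0],0])),o['contact_force'])
plan([((.587,-.0025,.146),down(139.5))])
```

```text
[ 0.5872 -0.0024  0.1464] 139.57249505185186 [-0.5403 -0.1578  0.1753]
[0.0, -0.001, 0.003, -0.0, -0.0, 0.0] rows 1
```

Call:
send_rows:
  deltas:
    - [0, 0, 0, 0, 0, 0, 0]
    - [0, 0, 0, 0, 0, 0, 0]
    - [0, 0, 0, 0, 0, 0, 0]
    - [0, 0, 0, 0, 0, 0, 0]
    - [0, 0, 0, 0, 0, 0, 0]
    - [0, 0, 0, 0, 0, 0, 0]
    - [0, 0, 0, 0, 0, 0, 0]
  squeeze: 30

```text
clock: 28.62
tcp_pos: [0.5879, -0.0019, 0.1475]
orientation: [1.084, 2.947, 0.001]
contact_force: [1.8, 0.5, 4.5]
grip_width: 0.0133
```

Run:
```python
from h import *
p,q,o=cur();print(p,np.degrees(np.arctan2(*q.as_matrix()[[1,0],0])),o['contact_force'],o['moment'],o['grip_width'])
```

```text
[ 0.5879 -0.0019  0.1475] 139.5967373812396 [1.8332 0.4972 4.4964] [ 0.2569 -0.19    0.3871] 0.013321751952753482
```

Call:
send_rows:
  deltas:
    - [0, 0, 0, 0, 0, 0, 0.004]
    - [0, 0, 0, 0, 0, 0, 0.008]
    - [0, 0, 0, 0, 0, 0, 0.008]

```text
clock: 28.87
tcp_pos: [0.5879, -0.0019, 0.1475]
orientation: [1.121, 2.933, 0.001]
contact_force: [1.3, 1.2, 5.4]
grip_width: 0.0131
```

Run:
```python
from h import *
p,q,o=cur();print(p,np.degrees(np.arctan2(*q.as_matrix()[[1,0],0])),o['contact_force'],o['moment'],o['grip_width'])
```

```text
[ 0.5879 -0.0019  0.1475] 138.18141970535234 [1.3191 1.1796 5.4325] [ 0.214  -0.1826  0.9192] 0.013135205526144902
```

Call:
send_rows:
  deltas:
    - [0.45, 0, 0, 0, 0, 0, 0]
    - [0.45, 0, 0, 0, 0, 0, 0]
    - [0.45, 0, 0, 0, 0, 0, 0]
    - [0.45, 0, 0, 0, 0, 0, 0]
    - [0.45, 0, 0, 0, 0, 0, 0]
    - [0.45, 0, 0, 0, 0, 0, 0]
    - [0.45, 0, 0, 0, 0, 0, 0]

```text
clock: 29.45
tcp_pos: [0.5871, -0.0024, 0.1466]
orientation: [-1.123, -2.934, 0.0]
contact_force: [0.2, 0.3, 0.4]
grip_width: 0.0384
```

Call:
send_rows:
  deltas:
    - [0.45, 0, 0, -0.05, 0, 0, 0]
    - [0.45, 0, 0, -0.15, 0, 0, 0]
    - [0.45, 0, 0, -0.3, 0, 0, 0]
    - [0.45, 0, 0, -0.5, 0, 0, 0]
    - [0.45, 0, 0, -0.7, 0, 0, 0]
    - [0.45, 0, 0, -0.9, 0, 0, 0]
    - [0.45, 0, 0, -0.98, 0, 0, 0]
    - [0.45, 0, 0, -0.98, 0, 0, 0]

```text
clock: 30.12
tcp_pos: [0.589, -0.0017, 0.2978]
orientation: [1.12, 2.928, 0.004]
contact_force: [1.3, -0.1, -0.0]
grip_width: 0.0382
```

Run:
```python
from h import *
p,q,o=cur();print(icon(p),o['contact_force'])
plan([(con(-152,-43,295.4),down(180-5.5))])
```

```text
[-84.566  -41.1934 297.8192] [ 1.3393 -0.1002 -0.0469]
[0.354, -0.278, 0.013, 0.001, 0.002, -0.202] rows 6
```

Call:
send_rows:
  deltas:
    - [0.45, 0.1, -0.08, 0, 0, 0, 0]
    - [0.45, 0.2, -0.16, 0, 0, 0, -0.03]
    - [0.45, 0.354, -0.278, 0.013, 0, 0, -0.07]
    - [0.45, 0.354, -0.278, 0.013, 0, 0, -0.105]
    - [0.45, 0.354, -0.278, 0.013, 0, 0, -0.14]
    - [0.45, 0.354, -0.278, 0.013, 0, 0, -0.175]
    - [0.45, 0.354, -0.278, 0.013, 0, 0, -0.202]
    - [0.45, 0.354, -0.278, 0.013, 0, 0, -0.202]
    - [0.45, 0.354, -0.278, 0.013, 0, 0, -0.202]

```text
clock: 30.87
tcp_pos: [0.5193, 0.0019, 0.2909]
orientation: [-0.155, -3.136, -0.0]
contact_force: [0.6, 0.0, -0.1]
grip_width: 0.0386
```

```bash
python3 -W ignore - <<'E'
from h import *
from k import meas
shot('wrist','w10'); b=shot('side','d10'); meas('w9');meas('w10')
# guard and prop unchanged since release?
o=load('d9'); df=cv2.absdiff(cv2.GaussianBlur(b['pixels'],(5,5),0),cv2.GaussianBlur(o['pixels'],(5,5),0)).max(2)
print('side diff in prop/guard area', df[150:285,220:285].max(), (df[150:285,220:285]>30).sum())
print(r.get_obs()['contact_force'])
E
```

```text
w9 line n 65 centre [-91.6341 -37.761 ] len 14.731341800767396 ang 33.947888660239705 perp offset of axis 1.487007756600486
 red [-116.5403  -21.1484  113.    ] 35.34598375393514 ang 36.151914007325814
w10 line n 64 centre [-91.7722 -37.7438] len 14.179710295536985 ang 32.84703900964612 perp offset of axis 1.5297147902168398
 red [-116.4197  -21.2205  113.    ] 35.206113537978936 ang 36.17297238160167
side diff in prop/guard area 2 0
[-0.2058 -0.4757  0.2142]
```

```bash
python3 -c "
from bench import r
print(r.hand_in(), r.get_obs()['clock'])"
```

```text
the job is handed in; nothing more can be done
the job is handed in; nothing more can be done
```

The guard is propped open by itself, the knob is at its end stop, and the job was handed in at about 31 s with the robot touching nothing.

- **Prop:** I took the leftmost blue prop, lifted the guard with its nose and felt for the catch wall with a 6 N touch. I then backed off 2 mm and lowered the foot to the panel without touching the ridge. It landed with about 5 N at about 113 mm. After the hand let go, the prop and guard stood unaided. The side view of that area was unchanged between the first and second knob turns.
- **Knob:** I turned it about 67° clockwise until the stop was felt (0.8 to 1.2 N m). The first release carried some sideways preload, so I re-gripped it better centred. It met the stop at once, reaching 0.9 N m, and I released it again.
- **Last checks:** The pointer measured 33–34° against 36° for the red mark, a difference of 2–3°. I put that down to an offset in my estimate of the knob's axis and to noise, because the two stop contacts agree, but I could not settle it by camera alone. The mug, jar and bottle looked to be in their places.

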